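Close a flow-channel joint and hold the UV lamp over it

ROBOT

A 7-joint arm with a two-finger parallel gripper is mounted at the origin on the work surface. World frame = base frame: x ahead of the robot, y to its left, z up, the work surface at z = 0. Lengths are in m, angles in degrees, forces in N, time in s.
With the tool pointing down it reaches from about 0.425 to 0.95 m from the base axis. Payload 4.7 kg.
Tool frame: the origin (TCP) lies on the mounting face of the last link; the fingertips stand 173 mm ahead of it and the grasp point (between the pads) lies 155 mm ahead of it; x points along the fingers, z is the direction in which the jaws open and shut, and the axes are right-handed (so a half turn about x gives the same grasp; the last joint's range is limited). The gripper opens to 85 mm and grips with 20 to 120 N. Pads are 22 mm wide; open, the fingers measure 114 mm over their backs; the gripper's body (76 mm by 85 mm) begins 54 mm behind the grasp point. The pads swing forward as they close: fully open they stand 13 mm farther back than shut.
Start: joints at [-78.604, 26.849, -2.785, 87.806, 1.381, 65.374, -4.715], TCP at [0.152, 0.658, 0.405] pointing down, gripper open.
Joint ranges: [-148.3, 148.3], [-19.14, 114.17], [-79.39, 73.82], [5.75, 140.21], [-59.74, 239.74], [12.07, 113.84], [-152.46, 152.46]. Speed limits (degrees/s): [147.25, 147.25, 180, 180, 180, 180, 180].

INTERFACE

Orientations are given as a 3x3 rotation matrix whose columns are the frame's x, y, z axes.
In Python, from station import status, cams, ticket gives the robot as it stands.
- The arm moves only by the shell command python3 -m jog 'ROWS' [OPENING] [FORCE]. ROWS is text: rows parted by semicolons, each of 6 numbers parted by spaces: the shift along the tool's x, y, z in units of 40 mm (1.0 is 40 mm), then the turn, a rotation vector about the tool's x, y, z in units of 8 degrees (1.0 is 8 degrees). A call has 1 to 8 rows; each row is the pose to reach, as a shift and turn from the pose commanded when the call began, along the tool's axes at that moment; what a row does not reach only later rows make up. A row lasts 1/10 s, in which the tool goes at most 50 mm and 8.59 degrees, less where a joint would pass 70% of its speed; a pose out of reach is approached as far as the arm can. A call with a gripper value outside its range is refused whole. OPENING is the closure, from -1 (fully open) to 1 (shut), so that 0 is half open, set as the call begins (- or left out, the last holds). The fingers move at their own pace and stop on an object; FORCE is the grip in N (left out, the last holds). Time passes only in rows, so rows that repeat a pose let the fingers close. It gives the time, the measured TCP pose, the force and the opening at its end, in the units of the state.
- status.observe(): the state, without advancing time (a new reading comes with each control period).
- cams.grab_frame(name): name is "scene" or "top" or "wrist"; returns (picture, depth): 400x640x3 uint8, blue, green, red; 400x640 float32, m along the optical axis (not along the pixel's ray), 0 where there is no reading.
- cams.camera_model(name): a dict with "fov_y" (degrees; the focal length in pixels is half the picture's height over the tangent of half this angle, whatever the lens; pixels are square), "cx", "cy" (the principal point, pixels), "k1" (the pictures are not rectified: a ray, as slopes to the right and down, at radius r is drawn at 1 + k1 r^2 times it, then the intrinsics apply), "pose" (4x4, takes a point from camera to world coordinates); the wrist camera has in their place "mount" (4x4, takes a point from camera to tool coordinates, whose origin is the TCP and whose axes are the tool frame's). Camera axes: x right, y down, z forward; pixel columns grow to the right and rows downward; lengths in m; the calibration is good to about 2 mm. A picture is of the moment at which its call begins: read the wrist's pose just before it. camera_model takes no time and is no camera call.
- ticket.job_done(): hands the job in, once; it reports no verdict.
The state is a dict: "time": time; "q": joint angles; "dq": joint speeds; "effort": joint torques, N m; "position": TCP position; "tcp_rot": TCP orientation; "force": force on the tool from outside, world axes, zero at the start; "ft_torque": the same for the moment, N m; "gripper_width": opening from 0.0 (shut) to 1.0 (fully open).
Only numpy, scipy, OpenCV 4.12 (cv2) and the standard library are available. Lean on these libraries where they do the work, as an engineer would, in place of code of your own. Each camera call takes 0.05 s, during which the arm holds its last target.

TASK

On the bonding jig, butt the loose half of the clear acrylic flow channel flush against the clamped half, no gap and sides in line; its mating face is already prepared for light curing. Then lift the cordless UV lamp out of its dock, carry it across clear of the test rig and without knocking the loose things lying about, and stop with its underside level and hovering about 10 mm above the joint, centred on it, the lamp's long side running along the joint line. The lamp must never touch the jig or channel: finish there, still holding the lamp up in the gripper (do not put it down or let go), so that I can trigger the exposure.

Things in the scene. Friction and masses are not known exactly. Their poses are not given: they have to be found in the camera images.
- joint_edge (a point): Middle of the top edge of the clamped channel half's mating face, 37 mm above the bench: the joint line, running along x. The clamped half, a fixed clear acrylic block 50 (x) by 80 (y) by 25 mm high, fills y -80 to 0 and x -25 to +25 mm of this frame; the loose half belongs on its +y side. z up. Each half has a brass hose port, 15 mm wide, 18 mm high, on its top 54 mm from its mating face.
- loose_centre (a point): Centre (half-way up) of the loose channel half: clear acrylic block 50 (x) by 80 (y) by 25 mm high, 0.125 kg, lying free on the jig's plate 15 to 35 mm from the clamped half, a little off the fence and slightly turned. Its mating face looks along its own -y. Grip it across its 50 mm width, above the fence (fence top 18 mm, block top 37 mm above the bench).
- loose_edge (a point): Middle of the top edge of the loose half's mating face (12.5 mm above and 40 mm to -y of its centre; same axes as the loose half). Joint closed: this point coincides with joint_edge and the axes are parallel.
- lamp_grip (a point): Centre of the UV lamp's handle bar. The lamp is a grey cordless box 140 (x) by 44 (y) by 34 mm high, 0.36 kg, balanced about its middle, with a black handle bar above it along x: 124 mm long, 22 mm wide (y), 20 mm high, its centre 73 mm above the lamp's underside, on posts at x = +-53 mm, 24 mm clear below it. Grip it across its 22 mm width. z up.
- lamp_window (a point): Centre of the lamp's flat underside (the light window), 73 mm below lamp_grip; x along the lamp's long side, y across, z up through the handle. Either end may lead.
- dock: The lamp's black charging dock, fixed: 190 (x) by 76 mm (y), origin at the centre of its underside. The lamp rests in it, underside 18 mm above the bench, long side along the dock's x; end cheeks 38 mm high at x = +-83 mm and side lips 24 mm high hold it loosely: lift it straight up.
- jig: Bonding jig, fixed: black-anodised plate 100 (x) by 260 (y) by 12 mm; origin at its underside's centre, 37 mm straight below joint_edge, same axes. A steel fence, 6 mm high above the plate, runs along the +x side of both halves, inner face at x = +25 mm (the clamped half touches it). A toggle clamp holds the clamped half's far end: y -65 to -125 mm, upright handle 102 mm above the bench.
- rig: Test rig that stands between jig and dock, fixed: black breadboard 300 mm (x) by 150 mm (y) with a translation stage under a clear cover and a post with a cross arm; origin at the centre of its underside; its highest part is 143 mm above the bench.
- driver: Loose screwdriver, 160 mm long, lying beside the jig; leave alone. Origin in it at bench height.
- adhesive: Loose small amber bottle, 32 mm across, 70 mm high, standing beside the jig; leave alone. Origin under its centre.
- post_holder: Loose black post holder, 32 mm across the foot, 45 mm high, standing beside the dock; leave alone. Origin under its centre.
- bracket: Loose aluminium angle bracket, 40 by 30 mm, 40 mm high, beside the dock; leave alone. Origin under its centre.
- caliper: Loose caliper, 190 mm long, 12 mm high, lying in front of the rig; leave alone. Origin under its centre.
- screw_tray: Loose grey plastic tray of screws, 90 by 70 mm, 24 mm high; leave alone. Origin under its centre.
- tape: Loose roll of tape lying flat, 92 mm across, 19 mm high; leave alone. Origin under its centre.
Things that resemble listed ones, but are neither listed nor needed, are in the scene too. Leave any green or pink look-alike of the part that bears lamp_grip alone.

How it is judged:
By the outcome, as a careful person would: the job done as asked, in the order asked, and still so for the second after the job is handed in, while the arm keeps its last pose, push and grip.
It also fails if it takes over 67 s, if anything falls off the work surface, if the arm or the gripper's body presses on something with over 40 N, if the wrist force passes 120 N, or if a joint passes its speed limit or range.

## Working session

There is one attempt and no reset: what is moved stays moved. The work goes in short steps, Python scripts to look and compute and a shell command to move; the robot and the scene stay as the last step left them, time stands still between calls to the robot, and variables do not carry over. Pictures are saved under pics/ and viewed, and the job is handed in when it is done.

```bash
ls; mkdir -p pics; python3 - <<'E'
from station import status,cams
import cv2,numpy as np
s=status.observe();print({k:np.round(v,3).tolist() for k,v in s.items()})
for n in ["scene","top","wrist"]:
    p,d=cams.grab_frame(n);cv2.imwrite(f"pics/{n}0.png",p);np.savez(f"pics/{n}0.npz",p=p,d=d)
    m=cams.camera_model(n);print(n,{k:np.round(v,4).tolist() for k,v in m.items()})
E
```

```text
pics
{'time': 0.0, 'q': [-78.605, 26.898, -2.783, 87.873, 1.382, 65.374, -4.713], 'dq': [0.041, -0.033, 0.018, 0.069, 0.054, -0.056, 0.089], 'effort': [-0.0, -51.03, -0.047, -23.771, 0.011, 0.007, 0.0], 'position': [0.152, 0.657, 0.404], 'tcp_rot': [[-0.0, -0.974, 0.226], [-0.002, 0.226, 0.974], [-1.0, -0.0, -0.002]], 'force': [0.445, -1.27, -0.039], 'ft_torque': [-0.048, -0.053, 0.046], 'gripper_width': 0.996}
scene {'fov_y': 42.0976, 'cx': 319.9418, 'cy': 199.9099, 'k1': -0.1675, 'pose': [[0.4579, 0.601, -0.6551, 1.369], [0.889, -0.3111, 0.336, -0.4448], [-0.0019, -0.7362, -0.6767, 0.9582], [0.0, 0.0, 0.0, 1.0]]}
top {'fov_y': 56.2592, 'cx': 315.655, 'cy': 197.8138, 'k1': 0.0058, 'pose': [[-0.0193, -0.989, 0.1466, 0.3467], [-0.9995, 0.0229, 0.0231, -0.0326], [-0.0262, -0.1461, -0.9889, 1.1281], [0.0, 0.0, 0.0, 1.0]]}
wrist {'fov_y': 71.5885, 'cx': 315.2176, 'cy': 199.4228, 'k1': -0.0178, 'mount': [[0.0005, -0.2738, 0.9618, 0.0291], [0.0002, -0.9618, -0.2738, 0.069], [1.0, 0.0003, -0.0004, 0.0001], [0.0, 0.0, 0.0, 1.0]]}
```

View pics/scene0.png

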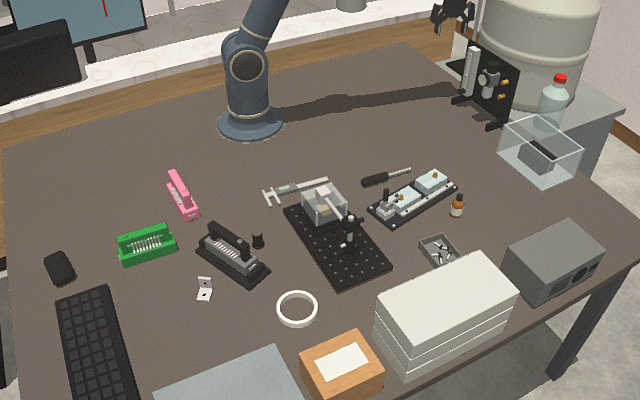

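View pics/top0.png

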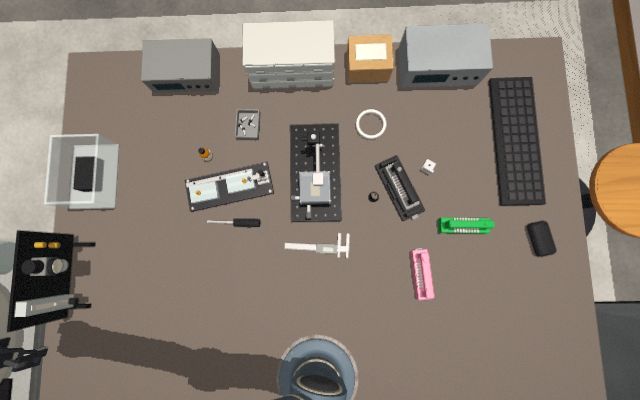

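View pics/wrist0.png

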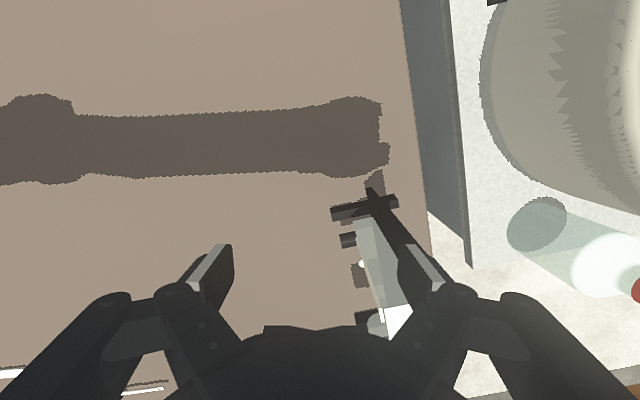

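The overview pictures show the jig at top-view pixel (230,187) with its clamp end to the right, the rig at (317,172), and the lamp and dock at (400,187). The green (467,225) and pink (423,275) look-alikes stay out of it.

```bash
cat > h.py <<'E'
import numpy as np,cv2
from station import cams,status
def K(m):
    f=200/np.tan(np.radians(m["fov_y"])/2); return f
def pose(n,s=None):
    m=cams.camera_model(n)
    if n!="wrist": return m,np.array(m["pose"])
    T=np.eye(4);T[:3,:3]=np.array(s["tcp_rot"]);T[:3,3]=s["position"]
    return m,T@np.array(m["mount"])
def ray(n,uv,s=None):
    m,P=pose(n,s);f=K(m);uv=np.atleast_2d(uv).astype(float)
    d=(uv-[m["cx"],m["cy"]])/f;r=d.copy()
    for _ in range(30): r=d/(1+m["k1"]*(r**2).sum(1,keepdims=True))
    D=np.c_[r,np.ones(len(r))]@P[:3,:3].T
    return P[:3,3],D
def onz(n,uv,z,s=None):
    o,D=ray(n,uv,s);t=(z-o[2])/D[:,2];return o+D*t[:,None]
def proj(n,X,s=None):
    m,P=pose(n,s);X=np.atleast_2d(X);c=(X-P[:3,3])@P[:3,:3];r=c[:,:2]/c[:,2:]
    r=r*(1+m["k1"]*(r**2).sum(1,keepdims=True));return r*K(m)+[m["cx"],m["cy"]]
def pts(n,d,s=None):
    v,u=np.mgrid[:400,:640];o,D=ray(n,np.c_[u.ravel(),v.ravel()],s)
    return (o+D*d.ravel()[:,None]).reshape(400,640,3)
def crop(p,x0,y0,w,h,k,name):
    cv2.imwrite(name,cv2.resize(p[y0:y0+h,x0:x0+w],None,fx=k,fy=k,interpolation=cv2.INTER_CUBIC))
def snap(n,tag):
    s=status.observe();p,d=cams.grab_frame(n);cv2.imwrite(f"pics/{tag}.png",p)
    np.savez(f"pics/{tag}.npz",p=p,d=d,s=np.array(s,dtype=object));return p,d,s
def load(tag):
    z=np.load(f"pics/{tag}.npz",allow_pickle=True);return z["p"],z["d"],(z["s"].item() if "s" in z else None)
E
python3 - <<'E'
from h import *
p,d,_=load("top0")
crop(p,170,90,130,140,4,"pics/topA.png")
crop(p,350,90,130,140,4,"pics/topB.png")
for nm,uv,z in [("jig",(230,187),.012),("dock",(400,187),.02),("rig",(317,172),.01),("rigpost",(313,138),.14),("tape",(371,124),.019),("pink",(423,275),.09),("driverR",(258,223),0.01),("bracket",(428,167),.02),("holder",(374,197),.04),("adh",(205,154),.06),("caliper",(318,247),.01)]:
    print(nm,onz("top",uv,z).round(3))
P=pts("top",d)
for a in [(372,197),(400,187),(230,187),(313,138),(317,150),(315,190),(265,175)]: print(a,P[a[1],a[0]].round(3))
E
```

```text
jig [[0.551 0.254 0.012]]
dock [[ 0.538 -0.259  0.02 ]]
rig [[ 0.592 -0.012  0.01 ]]
rigpost [[ 0.659 -0.005  0.14 ]]
tape [[ 0.737 -0.181  0.019]]
pink [[ 0.283 -0.294  0.09 ]]
driverR [[0.44  0.168 0.01 ]]
bracket [[ 0.597 -0.346  0.02 ]]
holder [[ 0.506 -0.178  0.04 ]]
adh [[0.644 0.317 0.06 ]]
caliper [[ 0.365 -0.011  0.01 ]]
(372, 197) [ 0.506 -0.172  0.046]
(400, 187) [ 0.532 -0.252  0.054]
(230, 187) [0.547 0.247 0.039]
(313, 138) [ 0.656 -0.006  0.15 ]
(317, 150) [ 0.628 -0.015  0.126]
(315, 190) [ 0.521 -0.007  0.103]
(265, 175) [0.581 0.143 0.035]
```

View pics/topA.png

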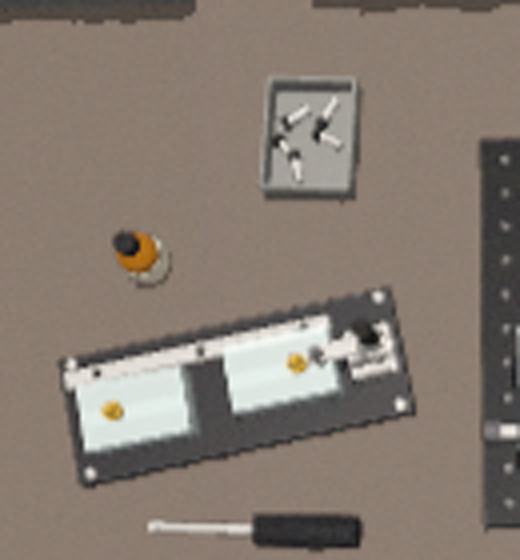

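View pics/topB.png

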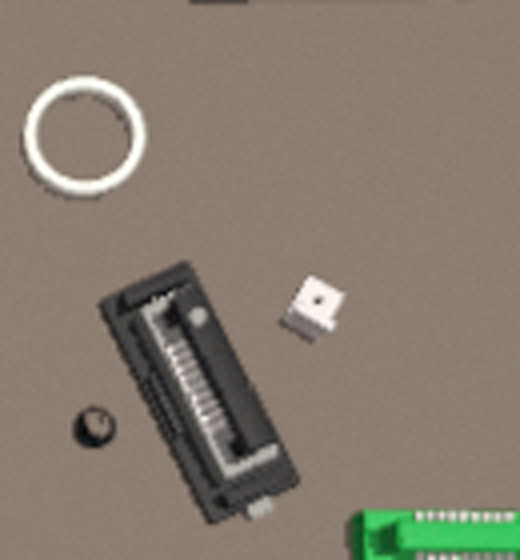

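```bash
python3 - <<'E'
from h import *
c=lambda L:np.array(L)/4+[170,90]-.4
for nm,L in [("loose",[(77,372),(187,364),(195,432),(85,452)]),("clamped",[(225,350),(328,317),(340,392),(232,412)])]:
    X=onz("top",c(L),.037);print(nm,X.round(3).tolist(),X.mean(0).round(3))
X=onz("top",c([(62,360),(388,288),(414,412),(85,486)]),.012)[:,:2];print(X.round(3).tolist(),X.mean(0))
y=(X[0]-X[1]);print("jig yaw",np.degrees(np.arctan2(-y[0],y[1])),np.linalg.norm(y)); y=X[3]-X[2];print(np.degrees(np.arctan2(-y[0],y[1])))
E
```

```text
loose [[0.563, 0.371, 0.037], [0.567, 0.289, 0.037], [0.516, 0.282, 0.037], [0.503, 0.364, 0.037]] [0.537 0.326 0.037]
clamped [[0.577, 0.26, 0.037], [0.601, 0.183, 0.037], [0.543, 0.174, 0.037], [0.53, 0.254, 0.037]] [0.563 0.218 0.037]
[[0.578, 0.393], [0.628, 0.142], [0.531, 0.122], [0.48, 0.372]] [0.55430324 0.25714743]
jig yaw 11.327273295894285 0.25557974529148514
11.510302003701698
```

```bash
cat > plan.py <<'E'
import sys
from h import *
from scipy.spatial.transform import Rotation as R
def plan(pos,yaw):
    s=status.observe();A=np.array(s["tcp_rot"]);c,n=np.cos(np.radians(yaw)),np.sin(np.radians(yaw))
    z=np.array([c,n,0]);x=np.array([0,0,-1.]);B=np.c_[x,np.cross(z,x),z]
    d=A.T@(np.array(pos)-s["position"])/.04;r=np.degrees(R.from_matrix(A.T@B).as_rotvec())/8
    print("t",round(s["time"],2),"pos",np.round(s["position"],4),"yaw",np.degrees(np.arctan2(A[1,2],A[0,2])).round(2),"q",np.round(s["q"],0),"F",np.round(s["force"],1),"w",round(s["gripper_width"],3));print("units",d.round(3),r.round(3),"dist",np.linalg.norm(d*.04).round(3))
if __name__=="__main__":
    a=[float(v) for v in sys.argv[1:]];plan(a[:3],a[3])
E
python3 plan.py .554 .257 .30 11.5
python3 -m jog '0.1 -0.6 -0.4 0.4 0 0; 0.3 -1.4 -0.8 1 0 0; 0.5 -2.3 -1.4 1.6 0 0; 0.7 -3.2 -1.9 2.2 0 0; 0.9 -4.1 -2.5 2.8 0 0; 1.1 -5 -3 3.4 0 0; 1.2 -5.7 -3.5 3.9 0 0; 1.3 -6.2 -3.8 4.2 0 0'
python3 plan.py .554 .257 .30 11.5
```

```text
t 0.15 pos [0.1524 0.6574 0.4039] yaw 76.95 q [-79.  27.  -3.  88.   1.  65.  -5.] F [ 0.9  0.5 -0.8] w 0.999
units [  2.609 -12.041  -7.48 ] [ 8.181e+00 -9.000e-03  6.000e-03] dist 0.577
time: 0.95
position: [0.3616, 0.4511, 0.3523]
tcp_rot: [[0.0, -0.683, 0.731], [-0.001, 0.731, 0.683], [-1.0, -0.001, -0.001]]
force: [0.3, 0.8, 0.3]
gripper_width: 0.999
t 0.95 pos [0.3616 0.4511 0.3523] yaw 43.05 q [-62.  21.   8. 105.  -3.  54.  -9.] F [0.3 0.8 0.3] w 0.999
units [ 1.314 -6.828  0.205] [ 3.944e+00 -3.000e-03  9.000e-03] dist 0.278
```

```bash
python3 -m jog '0.2 -0.9 0 0.5 0 0; 0.4 -1.9 0.05 1.1 0 0; 0.6 -2.9 0.1 1.7 0 0; 0.8 -3.9 0.1 2.3 0 0; 1 -4.9 0.15 2.9 0 0; 1.2 -5.9 0.2 3.5 0 0; 1.31 -6.6 0.2 3.85 0 0; 1.31 -6.83 0.2 3.94 0 0'
python3 -m jog '0 0 0 0 0 0'
python3 plan.py .554 .257 .30 11.5
python3 - <<'E'
from h import *
snap("wrist","w1")
E
```

```text
time: 1.75
position: [0.5549, 0.2576, 0.2995]
tcp_rot: [[0.0, -0.2, 0.98], [-0.002, 0.98, 0.2], [-1.0, -0.002, -0.0]]
force: [0.4, -0.3, 0.3]
gripper_width: 1.003
time: 1.85
position: [0.5536, 0.2599, 0.3001]
tcp_rot: [[-0.0, -0.204, 0.979], [-0.0, 0.979, 0.204], [-1.0, 0.0, -0.0]]
force: [-0.3, 0.2, -0.0]
gripper_width: 1.004
t 1.85 pos [0.5536 0.2599 0.3001] yaw 11.77 q [-42.  28.  18. 104. -11.  50.  -8.] F [-0.3  0.2 -0. ] w 1.004
units [ 0.003 -0.072 -0.004] [ 0.033 -0.001 -0.   ] dist 0.003
```

View pics/w1.png

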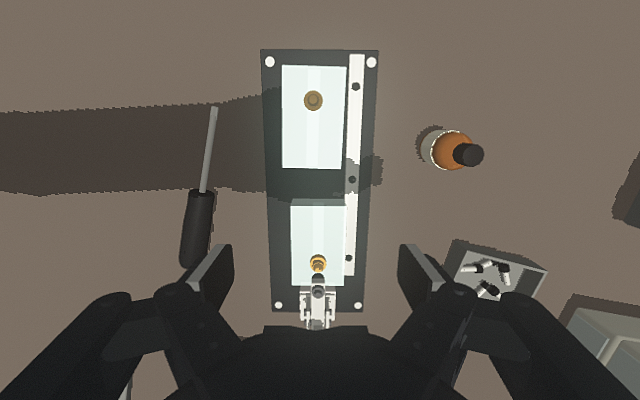

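The wrist view shows the loose half with corners near (282,65), (346,66), (345,168) and (282,168). The clamped half's mating edge is at about row 200, columns 291–345. I'll measure these sub-pixel.

```bash
python3 - <<'E'
from h import *
p,d,s=load("w1")
crop(p,250,40,140,270,3,"pics/w1c.png")
im=cv2.resize(p[40:310,250:390],None,fx=4,fy=4,interpolation=cv2.INTER_CUBIC)
cv2.imwrite("pics/w1l.png",im[0:560]);cv2.imwrite("pics/w1m.png",im[520:1080])
E
```

```text
(no output)
```

View pics/w1l.png

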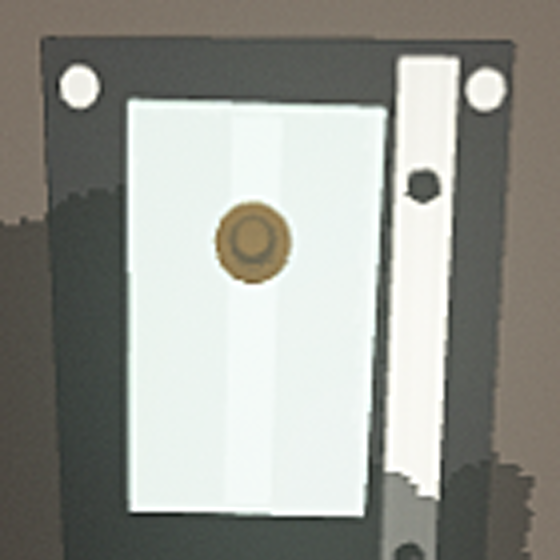

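View pics/w1m.png

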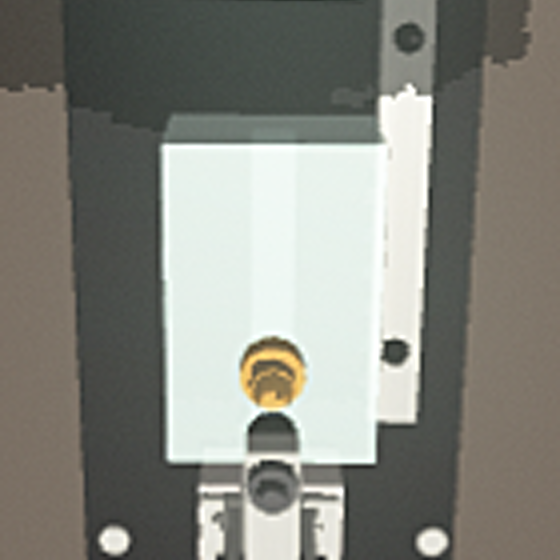

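```bash
python3 - <<'E'
from h import *
_,_,s=load("w1")
def rect(L,off,nm,z=.037):
    uv=(np.array(L)+.5)/4-.5+off;X=onz("wrist",uv,z,s);c=X.mean(0)
    y=(X[0]+X[1]-X[2]-X[3])[:2];x=(X[1]+X[2]-X[0]-X[3])[:2]
    print(nm,"c",c.round(4),"yaw y",np.degrees(np.arctan2(-y[0],y[1])).round(2),"yaw x",np.degrees(np.arctan2(x[1],x[0])).round(2),"L",(np.linalg.norm(y)/2).round(4),"W",(np.linalg.norm(x)/2).round(4),"matingmid(clamped)",((X[0]+X[1])/2).round(4),"matingmid(loose)",((X[2]+X[3])/2).round(4));return X
rect([(126,99),(387,106),(366,516),(130,512)],[250,40],"loose")
rect([(163,143),(385,146),(376,464),(166,463)],[250,170],"clamped")
uv=(np.array([(42,38),(514,42)])+.5)/4-.5+[250,40]
E
python3 - <<'E'
from h import *
p,d,s=load("w1")
X=onz("wrist",[(261,51),(378,50),(365,311),(272,312)],.012,s);print(X.round(4),X.mean(0))
for a,b in((0,3),(1,2)):
    y=X[a]-X[b];print(np.degrees(np.arctan2(-y[0],y[1])),np.linalg.norm(y))
P=pts("wrist",d,s);print(P[185:215:3,320].round(4).tolist(),P[100:160:20,330].round(4).tolist(),P[250:262:4,340].round(4).tolist())
E
```

```text
loose c [0.5375 0.3285 0.037 ] yaw y 10.41 yaw x 10.58 L 0.0803 W 0.0504 matingmid(clamped) [0.5302 0.368  0.037 ] matingmid(loose) [0.5448 0.289  0.037 ]
clamped c [0.5651 0.2179 0.037 ] yaw y 11.43 yaw x 11.23 L 0.0805 W 0.0498 matingmid(clamped) [0.5571 0.2574 0.037 ] matingmid(loose) [0.5731 0.1784 0.037 ]
[[0.4832 0.3741 0.012 ]
 [0.58   0.3951 0.012 ]
 [0.6346 0.1417 0.012 ]
 [0.5345 0.1195 0.012 ]] [0.55807962 0.25759949 0.012     ]
11.396967499118812 0.2597989893115966
12.153652791218372 0.2592783763761378
[[0.5563, 0.2708, 0.0132], [0.5569, 0.2679, 0.0132], [0.5575, 0.2651, 0.0136], [0.5581, 0.2623, 0.0136], [0.5587, 0.2594, 0.0139], [0.5589, 0.2581, 0.0199], [0.5586, 0.2585, 0.031], [0.5587, 0.2576, 0.0373], [0.5591, 0.2555, 0.0395], [0.5598, 0.2525, 0.0384]] [[0.5481, 0.3456, 0.0379], [0.5514, 0.3306, 0.0385], [0.5548, 0.3152, 0.0394]] [[0.5853, 0.2206, 0.0393], [0.5862, 0.2168, 0.0396], [0.5873, 0.2124, 0.0387]]
```

```bash
python3 plan.py .5375 .3285 .193 11.4
```

```text
t 1.9 pos [0.5526 0.2614 0.3002] yaw 11.92 q [-43.  28.  18. 104. -11.  50.  -8.] F [-0.1 -0.   0.5] w 1.001
units [ 2.682  1.717 -0.022] [ 0.065 -0.004 -0.008] dist 0.127
```

```bash
python3 -m jog '0.3 0.4 0 0 0 0; 0.6 0.9 0 0.03 0 0; 1 1.4 0 0.05 0 0; 1.3 1.7 0 0.06 0 0; 1.3 1.72 0 0.06 0 0; 1.3 1.72 0 0.06 0 0'; python3 plan.py .5375 .3285 .193 11.4;python3 -m jog '0 0 0 0 0 0;0 0 0 0 0 0';python3 plan.py .5375 .3285 .193 11.4;python3 -m jog '0 0 0 0 0 0'; python3 plan.py .5375 .3285 .193 11.4
```

```text
time: 2.5
position: [0.5386, 0.3281, 0.2475]
tcp_rot: [[-0.001, -0.198, 0.98], [-0.001, 0.98, 0.198], [-1.0, -0.001, -0.001]]
force: [0.4, -0.9, 0.3]
gripper_width: 1.0
t 2.5 pos [0.5386 0.3281 0.2475] yaw 11.42 q [-47.  33.  17. 103. -12.  46. -13.] F [ 0.4 -0.9  0.3] w 1.0
units [ 1.363  0.016 -0.024] [ 0.002 -0.007  0.008] dist 0.055
time: 2.7
position: [0.5396, 0.3266, 0.249]
tcp_rot: [[0.001, -0.195, 0.981], [0.0, 0.981, 0.195], [-1.0, -0.0, 0.001]]
force: [0.2, 0.1, 0.7]
gripper_width: 1.0
t 2.7 pos [0.5396 0.3266 0.249 ] yaw 11.24 q [-47.  33.  17. 103. -12.  46. -13.] F [0.2 0.1 0.7] w 1.0
units [ 1.401  0.058 -0.045] [-0.02   0.009  0.   ] dist 0.056
time: 2.8
position: [0.5395, 0.3268, 0.249]
tcp_rot: [[0.001, -0.195, 0.981], [0.0, 0.981, 0.195], [-1.0, 0.0, 0.001]]
force: [-0.4, 0.9, -0.0]
gripper_width: 1.001
t 2.8 pos [0.5395 0.3268 0.249 ] yaw 11.26 q [-47.  33.  17. 103. -12.  46. -13.] F [-0.4  0.9 -0. ] w 1.001
units [ 1.399  0.05  -0.042] [-0.018  0.008 -0.002] dist 0.056
```

```bash
python3 -m jog '0.3 0.02 -0.02 0 0 0; 0.6 0.04 -0.04 0 0 0; 0.9 0.05 -0.04 0 0 0; 1.15 0.05 -0.04 0 0 0; 1.3 0.05 -0.04 0 0 0; 1.36 0.05 -0.04 0 0 0; 1.38 0.05 -0.04 0 0 0; 1.38 0.05 -0.04 0 0 0'; python3 -m jog '0 0 0 0 0 0'; python3 plan.py .5375 .3285 .193 11.4
python3 - <<'E'
from h import *
snap("wrist","w2")
E
```

```text
time: 3.6
position: [0.5371, 0.3294, 0.1933]
tcp_rot: [[0.0, -0.197, 0.98], [0.0, 0.98, 0.197], [-1.0, 0.0, 0.001]]
force: [0.6, 0.1, -0.5]
gripper_width: 1.0
time: 3.7
position: [0.5372, 0.3294, 0.1936]
tcp_rot: [[0.001, -0.197, 0.98], [0.001, 0.98, 0.197], [-1.0, 0.001, 0.001]]
force: [0.2, 0.7, -1.3]
gripper_width: 1.0
t 3.7 pos [0.5372 0.3294 0.1936] yaw 11.35 q [-46.  37.  15. 104. -14.  40. -12.] F [ 0.2  0.7 -1.3] w 1.0
units [ 0.015 -0.024  0.003] [-0.006  0.007 -0.004] dist 0.001
```

View pics/w2.png

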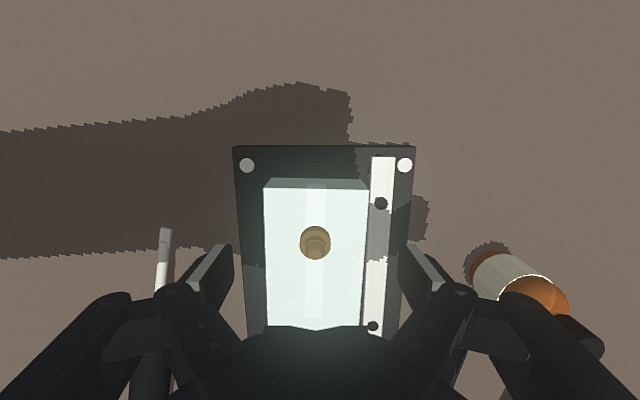

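The block is centred between the open fingers and clear of the port and bottle, so I'll close.

```bash
python3 -m jog '0 0 0 0 0 0;0 0 0 0 0 0;0 0 0 0 0 0;0 0 0 0 0 0;0 0 0 0 0 0;0 0 0 0 0 0' 1 30; python3 -m jog '0 0 0 0 0 0;0 0 0 0 0 0'; python3 -c "
from h import *
snap('wrist','w3')"; python3 plan.py .5375 .3285 .193 11.4
```

```text
time: 4.35
position: [0.5371, 0.3294, 0.1935]
tcp_rot: [[0.0, -0.197, 0.98], [0.0, 0.98, 0.197], [-1.0, 0.0, 0.0]]
force: [-0.9, -0.5, 5.0]
gripper_width: 0.572
time: 4.55
position: [0.5371, 0.3294, 0.1935]
tcp_rot: [[0.0, -0.197, 0.98], [0.0, 0.98, 0.197], [-1.0, 0.0, 0.0]]
force: [-0.8, -0.5, 5.2]
gripper_width: 0.579
t 4.6 pos [0.5371 0.3294 0.1935] yaw 11.35 q [-46.  37.  15. 104. -14.  40. -12.] F [-1.  -0.4  6. ] w 0.573
units [ 0.013 -0.024  0.006] [-0.007  0.003 -0.003] dist 0.001
```

View pics/w3.png

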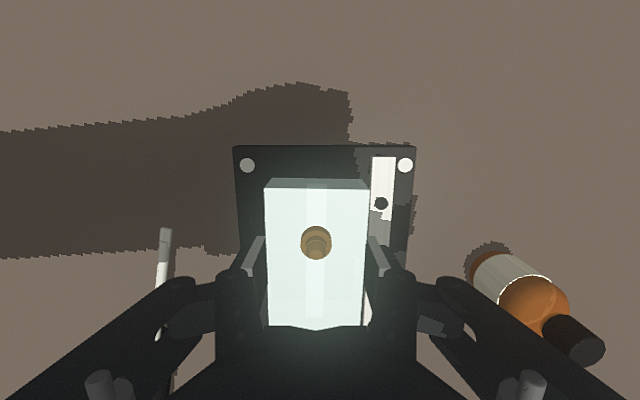

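```bash
python3 -m jog '0 -0.1 0.02 0 0 0;0 -0.25 0.04 0 0 0;0 -0.4 0.06 0 0 0;0 -0.52 0.08 0 0 0;0 -0.62 0.1 0 0 0;0 -0.7 0.1 0 0 0;0 -0.7 0.1 0 0 0;0 -0.7 0.1 0 0 0'; python3 -c "
from h import *
snap('wrist','w4')"; python3 plan.py .5375 .3285 .193 11.4
```

```text
time: 5.4
position: [0.5467, 0.3026, 0.1935]
tcp_rot: [[0.001, -0.197, 0.98], [0.001, 0.98, 0.197], [-1.0, 0.001, 0.001]]
force: [-1.5, 3.2, 6.6]
gripper_width: 0.577
t 5.45 pos [0.5467 0.3026 0.1935] yaw 11.34 q [-44.  37.  15. 105. -14.  40.  -9.] F [-1.3  2.8  5.5] w 0.575
units [ 0.013  0.681 -0.098] [-0.008  0.006 -0.005] dist 0.028
```

View pics/w4.png

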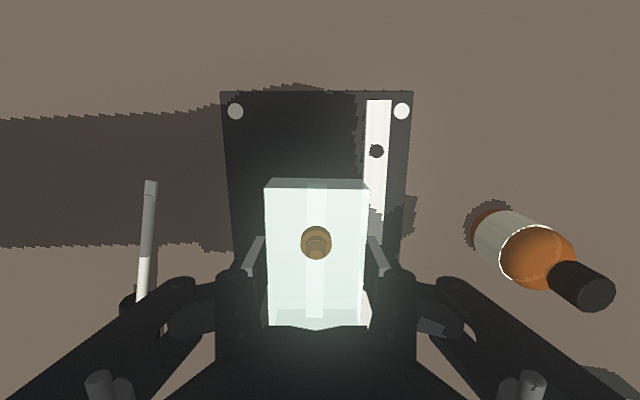

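```bash
J="python3 -m jog"; python3 -m jog '0 -0.05 0 0 0 0;0 -0.1 0 0 0 0;0 -0.12 0 0 0 0;0 -0.12 0 0 0 0'; python3 -m jog '0 -0.02 0 0 0 0;0 -0.02 0 0 0 0'|egrep 'pos|force';python3 -m jog '0 -0.02 0 0 0 0;0 -0.02 0 0 0 0'|egrep 'pos|force'
```

```text
time: 5.85
position: [0.5476, 0.2983, 0.1935]
tcp_rot: [[0.001, -0.197, 0.98], [0.002, 0.98, 0.197], [-1.0, 0.001, 0.001]]
force: [-1.3, 4.4, 6.3]
gripper_width: 0.579
position: [0.5476, 0.2981, 0.1935]
force: [-1.0, 5.2, 4.6]
position: [0.5476, 0.2979, 0.1935]
force: [-1.4, 6.4, 4.0]
```

```bash
python3 -m jog '0 -0.03 0 0 0 0;0 -0.03 0 0 0 0'|egrep 'pos|force';python3 -m jog '0 -0.03 0 0 0 0;0 -0.03 0 0 0 0'|egrep 'pos|force';python3 -m jog '0 -0.03 0 0 0 0;0 -0.03 0 0 0 0;0 -0.03 0 0 0 0'|egrep 'pos|force'; python3 -c "
from h import *
snap('wrist','w5');p,d,s=snap('scene','s5');crop(p,350,150,130,100,6,'pics/s5c.png')
p,d,s=snap('top','t5');crop(p,175,140,120,80,6,'pics/t5c.png')"
```

```text
position: [0.5475, 0.2976, 0.1935]
force: [-1.1, 8.0, 4.1]
position: [0.5475, 0.2974, 0.1935]
force: [-2.9, 10.1, 4.5]
position: [0.5475, 0.2971, 0.1936]
force: [-2.2, 11.7, 3.8]
```

View pics/s5c.png

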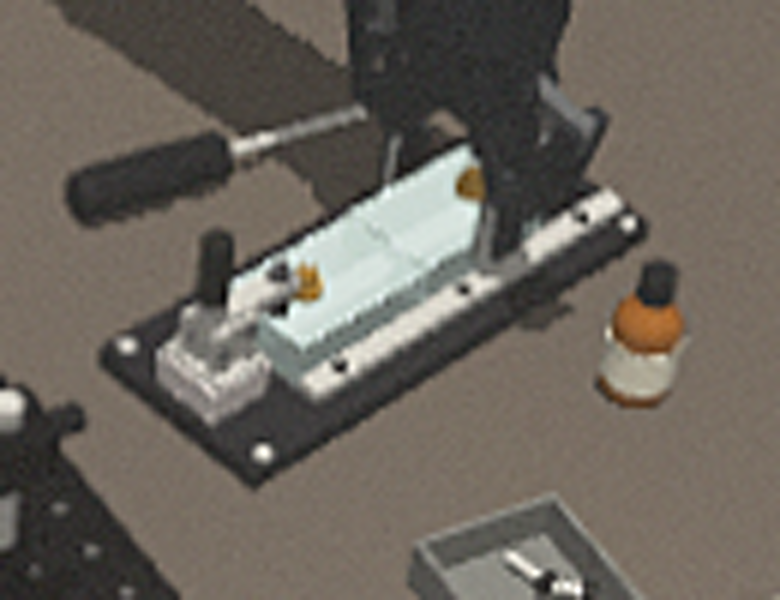

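View pics/w5.png

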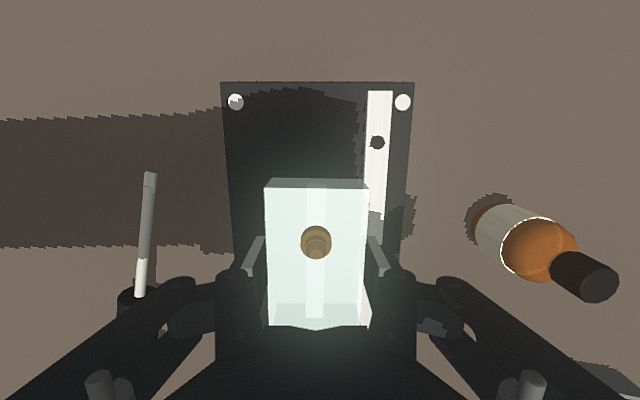

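```bash
python3 -m jog '0 0.04 0.02 0 0 0;0 0.04 0.04 0 0 0'|egrep 'pos|force';for i in 1 ; do python3 -m jog '0 0 0.03 0 0 0;0 0 0.03 0 0 0'|egrep 'pos|force'; python3 -m jog '0 0 0.03 0 0 0;0 0 0.03 0 0 0'|egrep 'pos|force';python3 -m jog '0 0 0.03 0 0 0;0 0 0.03 0 0 0'|egrep 'pos|force';done
```

```text
position: [0.5481, 0.2976, 0.1935]
force: [-8.0, 7.4, 9.7]
position: [0.5486, 0.2977, 0.1935]
force: [-8.6, 7.2, 11.1]
position: [0.549, 0.2979, 0.1936]
force: [-10.5, 7.0, 13.2]
position: [0.5495, 0.298, 0.1936]
force: [-13.7, 4.8, 16.1]
```

```bash
python3 -m jog '0 0 -0.04 0 0 0;0 0 -0.06 0 0 0;0 0 -0.06 0 0 0'|egrep 'pos|force|rot'; python3 -c "
from h import *
p,d,s=snap('scene','s6');crop(p,350,150,130,100,6,'pics/s6c.png')"
```

```text
position: [0.5485, 0.2977, 0.1936]
tcp_rot: [[-0.005, -0.2, 0.98], [0.004, 0.98, 0.2], [-1.0, 0.005, -0.004]]
force: [-8.7, 7.0, 9.8]
```

View pics/s6c.png

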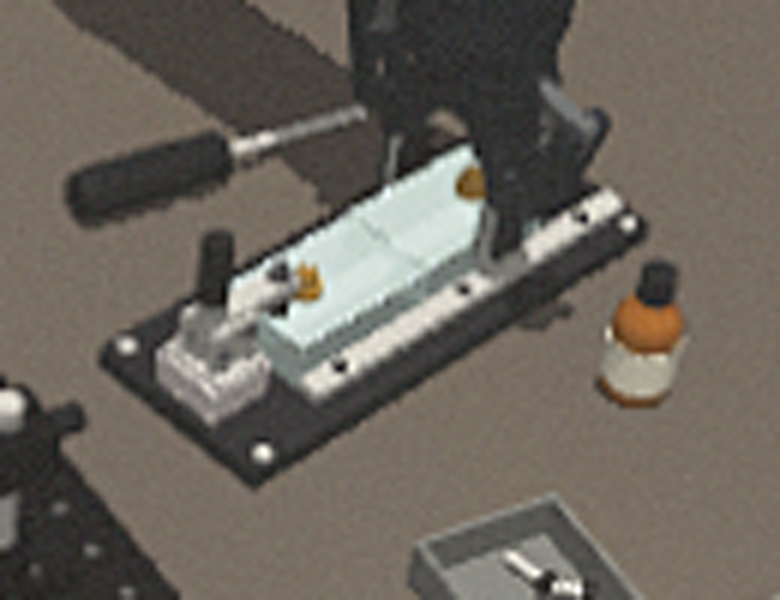

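```bash
python3 -m jog '0 0 0 0 0 0;0 0 0 0 0 0;0 0 0 0 0 0;0 0 0 0 0 0;0 0 0 0 0 0' -1;python3 -m jog '-0.3 0 0 0 0 0;-0.8 0 0 0 0 0;-1.4 0 0 0 0 0;-2.1 0 0 0 0 0;-2.7 -0.5 0 0 0 0;-3 -1 0 0 0 0;-3 -1 0 0 0 0;-3 -1 0 0 0 0'; python3 -m jog '0 0 0 0 0 0;0 0 0 0 0 0';python3 -c "
from h import *
snap('wrist','w7')"; python3 plan.py .5572 .2575 .3 11.4
```

```text
time: 8.75
position: [0.551, 0.2943, 0.1928]
tcp_rot: [[-0.0, -0.196, 0.981], [-0.001, 0.981, 0.196], [-1.0, -0.001, -0.0]]
force: [-0.7, -0.2, -0.1]
gripper_width: 0.999
time: 9.55
position: [0.5586, 0.2548, 0.313]
tcp_rot: [[-0.001, -0.195, 0.981], [0.0, 0.981, 0.195], [-1.0, 0.0, -0.0]]
force: [-0.4, 0.3, -0.4]
gripper_width: 0.997
time: 9.75
position: [0.5581, 0.2566, 0.3118]
tcp_rot: [[-0.002, -0.198, 0.98], [-0.001, 0.98, 0.198], [-1.0, -0.0, -0.002]]
force: [0.1, 0.5, 0.9]
gripper_width: 0.999
t 9.8 pos [0.5582 0.2566 0.3119] yaw 11.42 q [-42.  27.  18. 103. -10.  52.  -8.] F [ 0.8 -0.3 -0.3] w 0.999
units [ 0.299  0.028 -0.018] [ 0.003 -0.014  0.002] dist 0.012
```

View pics/w7.png

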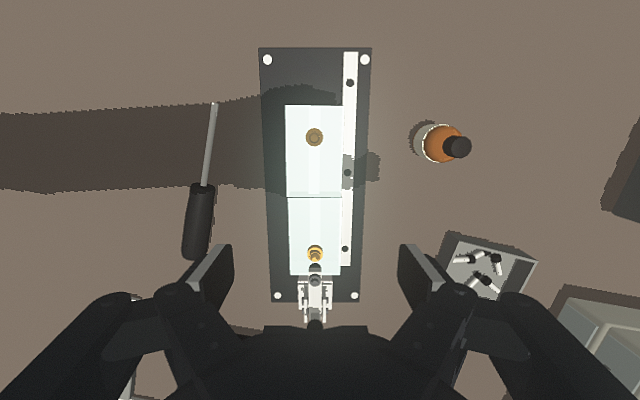

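```bash
python3 -c "
from h import *
p,d,s=load('w7');crop(p,265,90,110,90,7,'pics/w7a.png');crop(p,265,165,110,80,7,'pics/w7b.png')"
```

```text
(no output)
```

View pics/w7a.png

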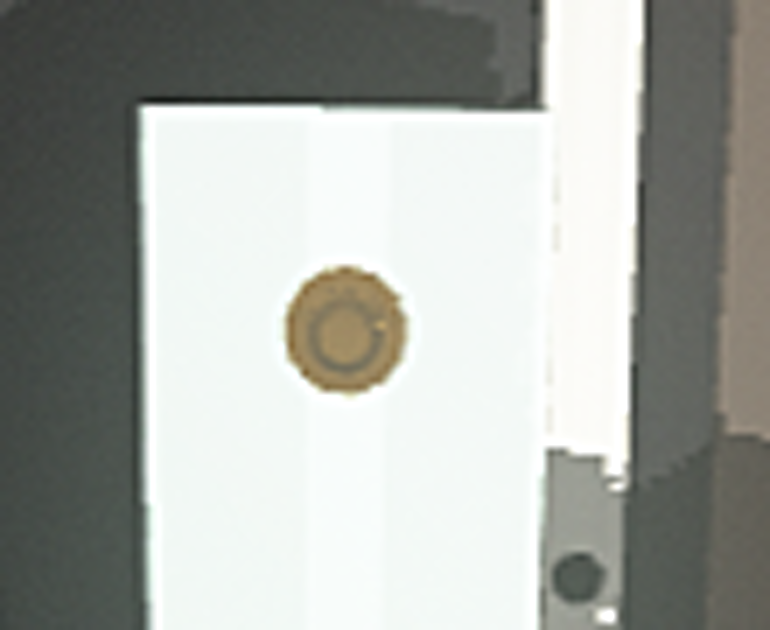

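View pics/w7b.png

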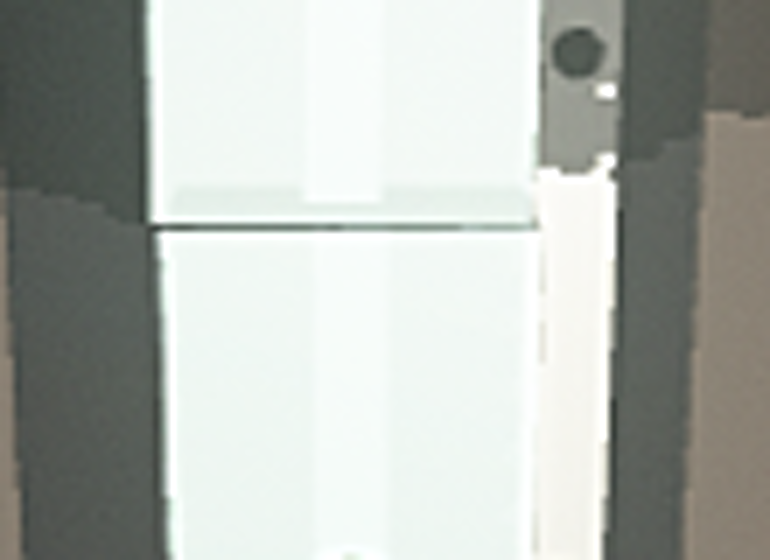

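The halves look butted, with a thin dark line at full-picture row ~197. I want a closer look to tell an edge from a gap.

```bash
python3 plan.py .5592 .2477 .24 11.4; python3 -m jog '0.4 -0.06 0 0 0 0;0.9 -0.15 -0.02 0 0 0;1.4 -0.22 -0.02 0 0 0;1.7 -0.22 -0.02 0 0 0;1.8 -0.22 -0.02 0 0 0;1.8 -0.22 -0.02 0 0 0;1.8 -0.22 -0.02 0 0 0;1.8 -0.22 -0.02 0 0 0';python3 -m jog '0 0 0 0 0 0;0 0 0 0 0 0'; python3 -c "
from h import *
p,d,s=snap('wrist','w8')
crop(p,255,100,130,100,6,'pics/w8a.png')"
```

```text
t 9.8 pos [0.5582 0.2566 0.3119] yaw 11.42 q [-42.  27.  18. 103. -10.  52.  -8.] F [ 0.8 -0.3 -0.3] w 0.999
units [ 1.799 -0.222 -0.015] [ 0.003 -0.014  0.002] dist 0.072
time: 10.6
position: [0.56, 0.2472, 0.242]
tcp_rot: [[0.002, -0.197, 0.98], [0.001, 0.98, 0.197], [-1.0, 0.001, 0.002]]
force: [0.5, 0.5, -0.3]
gripper_width: 1.0
time: 10.8
position: [0.5597, 0.247, 0.2416]
tcp_rot: [[0.001, -0.197, 0.98], [0.001, 0.98, 0.197], [-1.0, 0.0, 0.001]]
force: [1.0, -0.4, 0.3]
gripper_width: 1.002
```

View pics/w8.png

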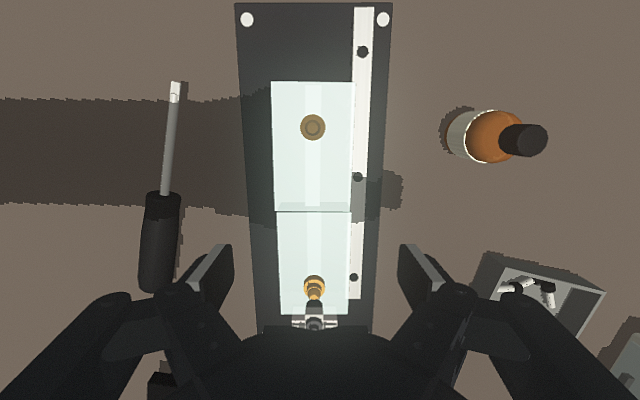

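```bash
python3 -c "
from h import *
p,d,s=load('w8')
cv2.imwrite('pics/w8b.png',cv2.resize(p[192:232,264:364],None,fx=8,fy=8,interpolation=cv2.INTER_NEAREST))
g=p[:,:,1].astype(int)
print(g[205:218,[276,280,285,300,312,330,345,349]])
for r in (90,120,150,180,195,205,209,214,218,230,250,270): print(r,g[r,266:282],'|',g[r,342:360])
"
```

```text
[[241 224 226 227 248 229 229 250]
 [242 225 226 228 234 229 228 238]
 [240 226 227 228 229 228 229 231]
 [241 227 227 227 231 229 230 222]
 [245 230 231 231 233 231 228 222]
 [255 236 237 234 236 233 229 212]
 [ 72 111 118 141 156 177 219 202]
 [107 183 187 189 214 197 193 224]
 [164 246 246 247 253 247 246 255]
 [152 240 240 240 247 241 241 251]
 [149 238 238 239 247 239 239 250]
 [137 238 237 239 246 240 239 250]
 [137 238 238 239 246 239 239 250]]
90 [ 62  64  63  51  88 239 245 240 238 238 239 239 239 238 239 238] | [242 240 242 241 241 241 241 240 242 246 251 253 252 243 239 239 241 242]
120 [ 67  70  69  67  56 113 241 246 240 238 239 238 240 239 239 239] | [241 241 241 240 240 241 240 241 245 252 254 248 228 244 243 240 243 245]
150 [ 70  69  71  72  70  56 125 243 244 240 238 238 240 238 239 239] | [240 240 241 242 243 242 243 245 252 253 246 245 245 244 242 244 244 243]
180 [ 68  71  68  71  72  67  58 137 249 242 238 237 237 238 237 238] | [241 241 240 241 241 240 244 250 251 187 137 134  96  78  75  77  76  74]
195 [ 70  69  70  69  72  72  64 101 207 248 239 237 237 238 
[... 406 characters left out ...]
 72  72  70  61 152 253 243 240 240 240] | [241 242 242 241 242 245 248 251 250 193 131 138 140 140 141 138 138 138]
218 [ 68  69  71  68  68  73  70  72  71  59 138 247 241 237 236 237] | [239 239 240 239 240 245 247 250 250 193 131 141 140 138 138 138 139 138]
230 [ 76  77  77  80  79  80  81  81  82  77 103 205 252 240 236 237] | [238 238 239 239 239 247 253 253 249 233 237 234 234 233 232 233 234 233]
250 [ 78  78  78  78  77  79  78  80  78  78  70  99 201 246 239 236] | [237 238 240 239 245 251 253 251 230 236 233 231 230 230 230 230 229 227]
270 [ 71  73  73  74  74  77  76  77  77  79  74  66 124 244 241 236] | [235 235 234 237 246 252 250 238 230 230 228 228 227 227 228 225 224 228]
```

View pics/w8b.png

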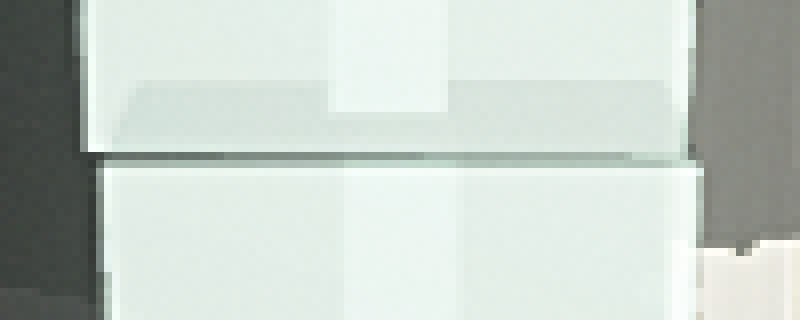

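```bash
python3 - <<'E'
from h import *
_,_,s=load("w8")
X=onz("wrist",[(276.0,212.2),(351.3,212.2)],.037,s);print(X.round(4),X.mean(0).round(4),np.linalg.norm(X[1]-X[0]))
d=X[1]-X[0];print(np.degrees(np.arctan2(d[1],d[0])))
_,_,s=load("w7");X=onz("wrist",[(287.3,197.7),(341.7,197.7)],.037,s);print(X.mean(0).round(4),np.linalg.norm(X[1]-X[0]))
E
python3 plan.py .5540 .2732 .192 11.4
```

```text
[[0.5325 0.2524 0.037 ]
 [0.5818 0.2623 0.037 ]] [0.5572 0.2573 0.037 ] 0.050237703468321696
11.350046994802682
[0.557  0.2573 0.037 ] 0.05004121797107229
t 10.85 pos [0.5597 0.247  0.2415] yaw 11.35 q [-40.  32.  17. 106. -13.  44.  -5.] F [0.4 0.1 0.2] w 0.996
units [ 1.238  0.669 -0.011] [-0.006  0.005 -0.003] dist 0.056
```

The close-up shows a wedge gap of about 0.4 mm at the −x end of the joint, (276–300, 211). The loose half's mating end sits about 1 mm off the fence, so it is yawed by −0.6°. I'll correct it with two pushes: first the mating end against the fence, then the far end towards the joint.

```bash
python3 -m jog '0 0.2 0 0 0 0;0 0.45 0 0 0 0;0.1 0.6 0 0 0 0;0.4 0.66 0 0 0 0;0.7 0.67 0 0 0 0;1 0.67 0 0 0 0;1.18 0.67 0 0 0 0;1.24 0.67 0 0 0 0' -0.5; python3 -m jog '0 0 0 0 0 0;0 0 0 0 0 0;0 0 0 0 0 0'|egrep 'pos|force|wid'
python3 -m jog '0 0 0.06 0 0 0;0 0 0.12 0 0 0;0 0 0.14 0 0 0;0 0 0.14 0 0 0'|egrep 'pos|force|wid'
python3 -m jog '0 0 0.04 0 0 0;0 0 0.04 0 0 0'|egrep 'pos|force|wid'
```

```text
time: 11.65
position: [0.554, 0.2726, 0.1899]
tcp_rot: [[-0.002, -0.196, 0.981], [-0.001, 0.981, 0.196], [-1.0, -0.001, -0.002]]
force: [0.7, 0.8, 0.7]
gripper_width: 0.746
position: [0.5546, 0.2732, 0.1921]
force: [0.2, -1.0, -0.0]
gripper_width: 0.753
position: [0.5599, 0.2744, 0.1916]
force: [-0.1, 0.1, 1.0]
gripper_width: 0.749
position: [0.5608, 0.2746, 0.1913]
force: [-1.8, -1.2, 2.3]
gripper_width: 0.752
```

```bash
for i in 1; do python3 -m jog '0 0 0.04 0 0 0;0 0 0.04 0 0 0'|egrep 'pos|force|wid'
python3 -m jog '0 0 0.04 0 0 0;0 0 0.04 0 0 0'|egrep 'pos|force|wid'
python3 -m jog '0 0 0.04 0 0 0;0 0 0.04 0 0 0'|egrep 'pos|force|wid'; done
```

```text
position: [0.5614, 0.2747, 0.1912]
force: [-5.4, -2.3, 5.2]
gripper_width: 0.75
position: [0.562, 0.2748, 0.1911]
force: [-9.9, -2.4, 8.4]
gripper_width: 0.747
position: [0.5626, 0.275, 0.1909]
force: [-12.5, -3.1, 11.5]
gripper_width: 0.752
```

```bash
python3 -m jog '0 0 -0.1 0 0 0;0 0 -0.2 0 0 0;-0.2 0 -0.29 0 0 0;-0.6 0 -0.3 0 0 0;-1.1 0.1 -0.3 0 0 0;-1.5 0.7 -0.3 0 0 0;-1.5 1.4 -0.3 0 0 0;-1.5 2 -0.3 0 0 0' 1; python3 -m jog '0 0.15 0 0 0 0;0 0.15 0 0 0 0;0 0.15 0 0 0 0' >/dev/null; python3 plan.py .537 .3572 .192 11.37; python3 -c "
from h import *
p,d,s=snap('wrist','w9')"
```

```text
time: 13.95
position: [0.5396, 0.3533, 0.2541]
tcp_rot: [[0.005, -0.197, 0.98], [0.003, 0.98, 0.197], [-1.0, 0.002, 0.005]]
force: [-0.3, 0.2, -1.7]
gripper_width: 0.584
t 14.25 pos [0.5383 0.3559 0.2518] yaw 11.24 q [-49.  34.  17. 101. -13.  47. -15.] F [ 0.  -0.8 -1.1] w 0.581
units [ 1.495  0.04  -0.026] [-0.016  0.006  0.009] dist 0.06
```

View pics/w9.png

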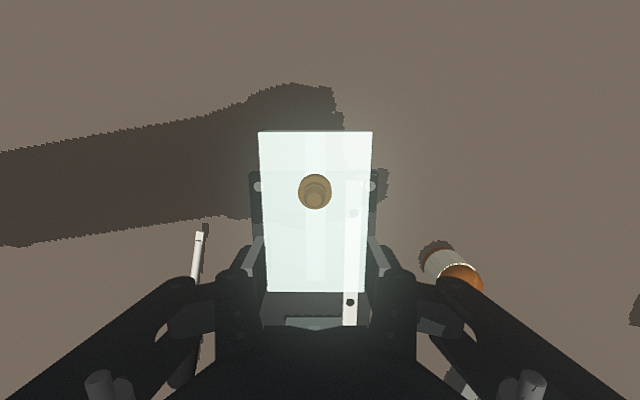

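My mistake: I commanded the close before the jaws were clear, so they took the block up with them. It is held square near its mating end, about 60 mm up, and nothing was hit. I'll measure how it sits in the hand and set it back down with a small gap.

```bash
python3 - <<'E'
from h import *
p,d,s=load("w9");P=pts("wrist",d,s)
j=np.array([.5572,.2573]);a=np.radians(11.37);Rz=np.array([[np.cos(a),np.sin(a)],[-np.sin(a),np.cos(a)]])
for v in (140,160,180,210,230,260,285):
    for u in (275,295,340,355):
        q=P[v,u];print(np.r_[(Rz@(q[:2]-j))*1000,q[2]*1000].round(1),end=" ")
    print()
p,d,s=snap("scene","s9");crop(p,340,110,130,120,5,"pics/s9c.png")
E
```

```text
[-15.9 161.5 100.2] [ -7.2 161.4  99.9] [ 12.4 161.3  98.7] [ 18.9 161.4  99.5] 
[-16.4 152.6  98.6] [ -7.5 152.6  98.7] [ 12.5 152.8 100.2] [ 19.2 152.7  99.6] 
[-16.7 143.6  99.2] [ -7.6 143.8 100.4] [ 12.7 143.7 100. ] [ 19.6 143.5  99.2] 
[-17.3 129.3  99.4] [ -8.  129.1  98.8] [ 13.1 129.1  98.8] [ 20.2 129.1  99. ] 
[-17.7 119.4  99.6] [ -8.2 119.4  99.6] [ 13.3 119.1  99. ] [ 20.4 119.4  99.8] 
[-18.5 103.3  99.2] [ -8.5 103.9 100.3] [ 13.6 103.6  99.8] [ 21.  103.6  99.9] 
[-19.2  88.7  98.5] [-8.8 89.5 99.8] [ 13.9  89.6 100. ] [21.7 89.  99.2]
```

View pics/s9c.png

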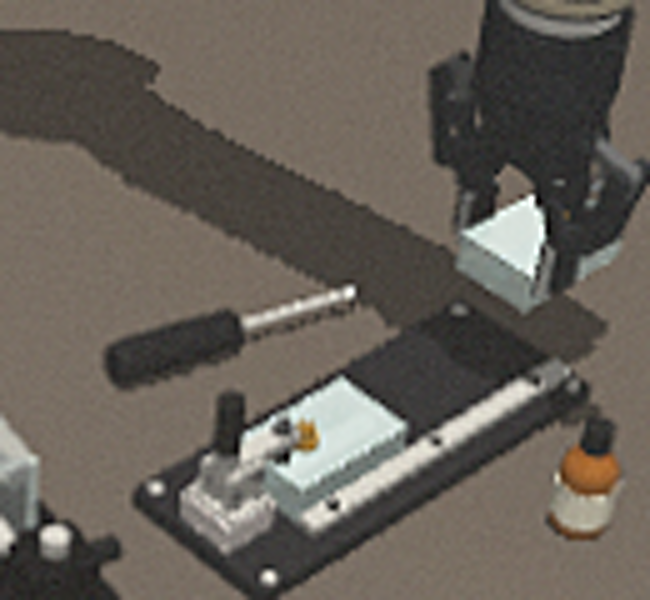

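```bash
python3 plan.py .551 .2805 .25 11.37; python3 -m jog '0 -0.3 -0.01 0 0 0;0 -0.8 -0.03 0.01 0 0;0 -1.3 -0.05 0.01 0 0;0 -1.7 -0.06 0.01 0 0;0 -1.85 -0.06 0.01 0 0;0 -1.9 -0.06 0.01 0 0;0 -1.9 -0.06 0.01 0 0;0 -1.9 -0.06 0.01 0 0'>/dev/null; python3 -m jog '0 0 0 0 0 0;0 0 0 0 0 0'; python3 plan.py .551 .2805 .197 11.37
```

```text
t 14.35 pos [0.5383 0.3556 0.2516] yaw 11.19 q [-49.  34.  17. 101. -13.  47. -15.] F [-0.2 -0.  -1. ] w 0.578
units [ 0.043 -1.902 -0.053] [-0.023  0.003  0.008] dist 0.076
time: 15.35
position: [0.5497, 0.2834, 0.2514]
tcp_rot: [[-0.0, -0.197, 0.98], [0.0, 0.98, 0.197], [-1.0, 0.0, -0.0]]
force: [-0.2, 0.3, -1.5]
gripper_width: 0.577
t 15.35 pos [0.5497 0.2834 0.2514] yaw 11.34 q [-44.  32.  17. 105. -12.  46.  -9.] F [-0.2  0.3 -1.5] w 0.577
units [ 1.359 -0.077  0.017] [-0.003 -0.001 -0.002] dist 0.054
```

```bash
python3 -m jog '0.2 0 0 0 0 0;0.5 0 0 0 0 0;0.8 0 0 0 0 0;1.1 0 0 0 0 0;1.3 0 0 0 0 0;1.36 0 0 0 0 0;1.36 0 0 0 0 0;1.36 0 0 0 0 0'|egrep 'pos|force'; python3 -m jog '0.05 0 0 0 0 0;0.05 0 0 0 0 0;0.05 0 0 0 0 0'|egrep 'pos|force';python3 -m jog '0.05 0 0 0 0 0;0.05 0 0 0 0 0'|egrep 'pos|force'; python3 -m jog '0.05 0 0 0 0 0;0.05 0 0 0 0 0'|egrep 'pos|force'
```

```text
position: [0.5503, 0.2826, 0.1974]
force: [-0.3, 0.4, -0.3]
position: [0.55, 0.2826, 0.1953]
force: [0.2, -0.4, -1.1]
position: [0.5499, 0.2825, 0.1929]
force: [-0.8, 0.2, -1.2]
position: [0.5501, 0.2826, 0.1912]
force: [0.6, -0.3, 0.4]
```

```bash
python3 -m jog '0.03 0 0 0 0 0;0.03 0 0 0 0 0'|egrep 'pos|force'; python3 -m jog '0.03 0 0 0 0 0;0.03 0 0 0 0 0'|egrep 'pos|force|rot'; python3 -c "
from h import *
p,d,s=snap('wrist','w10')"
```

```text
position: [0.5502, 0.2825, 0.1911]
force: [-1.2, -1.5, 8.4]
position: [0.5503, 0.2825, 0.1911]
tcp_rot: [[-0.001, -0.195, 0.981], [0.001, 0.981, 0.195], [-1.0, 0.001, -0.0]]
force: [-5.2, -1.2, 16.2]
```

View pics/w10.png

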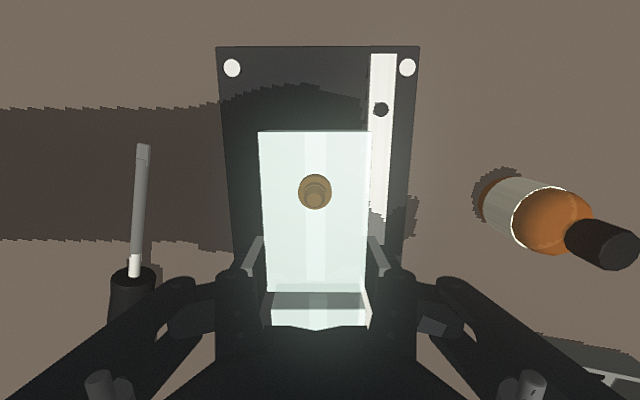

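```bash
python3 -m jog '-0.06 0 0 0 0 0;-0.06 -0.06 0 0 0 0;-0.06 -0.12 0 0 0 0;-0.06 -0.18 0 0 0 0;-0.06 -0.23 0 0 0 0;-0.06 -0.23 0 0 0 0'|egrep 'pos|force'; python3 -m jog '0 0 0 0 0 0;0 0 0 0 0 0;0 0 0 0 0 0;0 0 0 0 0 0' -0.5|egrep 'pos|force|wid'
```

```text
position: [0.5521, 0.2734, 0.1912]
force: [-0.1, 1.7, 3.4]
position: [0.5517, 0.2732, 0.1908]
force: [0.2, 0.8, 1.0]
gripper_width: 0.75
```

```bash
python3 -m jog '-0.06 0 0 0 0 0;-0.06 0 0.06 0 0 0;-0.06 0 0.12 0 0 0;-0.06 0 0.18 0 0 0;-0.06 0 0.21 0 0 0;-0.06 0 0.21 0 0 0'|egrep 'pos|force'; python3 -m jog '0 0 0.03 0 0 0;0 0 0.06 0 0 0;0 0 0.06 0 0 0'|egrep 'pos|force';python3 -m jog '0 0 0.03 0 0 0;0 0 0.06 0 0 0;0 0 0.06 0 0 0'|egrep 'pos|force'
```

```text
position: [0.56, 0.2751, 0.1933]
force: [-1.1, -0.1, 0.6]
position: [0.5611, 0.2754, 0.1932]
force: [-5.8, -2.3, 4.3]
position: [0.562, 0.2757, 0.1929]
force: [-8.9, -1.4, 7.4]
```

```bash
python3 -m jog '0 0 -0.1 0 0 0;0 0 -0.2 0 0 0;0 0 -0.3 0 0 0;0 0 -0.32 0 0 0;-0.2 0 -0.32 0 0 0;-0.6 0 -0.32 0 0 0;-1.1 0 -0.32 0 0 0;-1.5 0 -0.32 0 0 0' -1|egrep 'pos|wid'; python3 -m jog '-0.1 0.4 0 0 0 0;-0.1 0.9 0 0 0 0;-0.1 1.4 0 0 0 0;-0.1 1.9 0 0 0 0;-0.1 2.2 0 0 0 0;-0.1 2.25 0 0 0 0;-0.1 2.25 0 0 0 0;-0.1 2.25 0 0 0 0' 1 | egrep 'pos|wid';  python3 -m jog '0 0 0 0 0 0;0 0 0 0 0 0' | egrep 'pos|wid'
python3 plan.py .5367 .3592 .194 11.37; python3 -c "
from h import *
p,d,s=snap('wrist','w11')"
```

```text
position: [0.5528, 0.2737, 0.2559]
gripper_width: 1.0
position: [0.5351, 0.3607, 0.2574]
gripper_width: -0.001
position: [0.535, 0.361, 0.2576]
gripper_width: 0.001
t 21.3 pos [0.535  0.361  0.2576] yaw 11.18 q [-50.  33.  17. 100. -12.  48. -16.] F [0.9 0.3 0.3] w 0.001
units [ 1.59  -0.051  0.033] [-0.024  0.001  0.002] dist 0.064
```

View pics/w11.png

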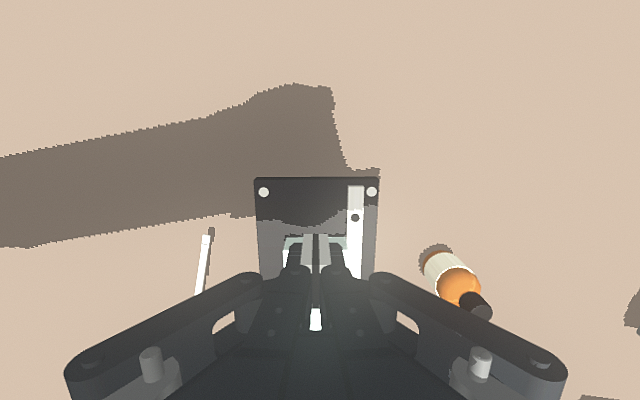

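The jaws are shut and stand about 25 mm beyond the block's far end. I'll descend and push gently along −y.

```bash
python3 -m jog '0.3 0 0.03 0 0 0;0.7 0 0.03 0 0 0;1.1 0 0.03 0 0 0;1.4 0 0.03 0 0 0;1.54 0 0.03 0 0 0;1.56 0 0.03 0 0 0;1.56 0 0.03 0 0 0'|egrep 'pos|force'; python3 -m jog '0 -0.1 0 0 0 0;0 -0.2 0 0 0 0;0 -0.28 0 0 0 0;0 -0.28 0 0 0 0'|egrep 'pos|force';python3 -m jog '0 -0.05 0 0 0 0;0 -0.05 0 0 0 0'|egrep 'pos|force'
```

```text
position: [0.536, 0.3622, 0.1951]
force: [0.3, 0.5, -0.1]
position: [0.5384, 0.3502, 0.1955]
force: [-0.1, 0.1, -0.1]
position: [0.5384, 0.349, 0.1952]
force: [0.1, -1.8, -0.3]
```

```bash
for i in 1; do python3 -m jog '0 -0.03 0 0 0 0;0 -0.06 0 0 0 0'|egrep 'pos|force';python3 -m jog '0 -0.03 0 0 0 0;0 -0.06 0 0 0 0'|egrep 'pos|force';python3 -m jog '0 -0.03 0 0 0 0;0 -0.06 0 0 0 0'|egrep 'pos|force'; done
```

```text
position: [0.5387, 0.3473, 0.1951]
force: [-0.2, 2.9, -1.3]
position: [0.5388, 0.3467, 0.1954]
force: [-0.7, 6.1, 0.2]
position: [0.5387, 0.3462, 0.1956]
force: [-1.2, 10.3, -1.1]
```

```bash
python3 -m jog '0 0.15 0 0 0 0;0 0.3 0 0 0 0;-0.5 0.3 0 0 0 0;-1.2 0.3 0 0 0 0;-1.7 -0.2 0 0 0 0;-1.7 -1.1 0 0 0 0;-1.7 -2 0 0 0 0;-1.7 -2.45 0 0 0 0' -1|egrep 'pos|wid'; python3 plan.py .5592 .2477 .24 11.37
```

```text
position: [0.5598, 0.2417, 0.2633]
gripper_width: 0.998
t 24.05 pos [0.5598 0.2417 0.2633] yaw 10.98 q [-40.  30.  18. 105. -12.  46.  -6.] F [ 0.3  0.  -0.1] w 0.998
units [0.582 0.153 0.015] [-0.048 -0.002  0.019] dist 0.024
```

```bash
python3 -m jog '0.3 0 0 0 0 0;0.6 0 0 0 0 0;0.6 0 0 0 0 0;0.6 0 0 0 0 0' >/dev/null; python3 -c "
from h import *
p,d,s=snap('wrist','w12')
cv2.imwrite('pics/w12b.png',cv2.resize(p[180:240,264:364],None,fx=8,fy=8,interpolation=cv2.INTER_NEAREST))
print(s['position'])"
```

```text
[0.55821714 0.2478673  0.23795773]
```

View pics/w12b.png

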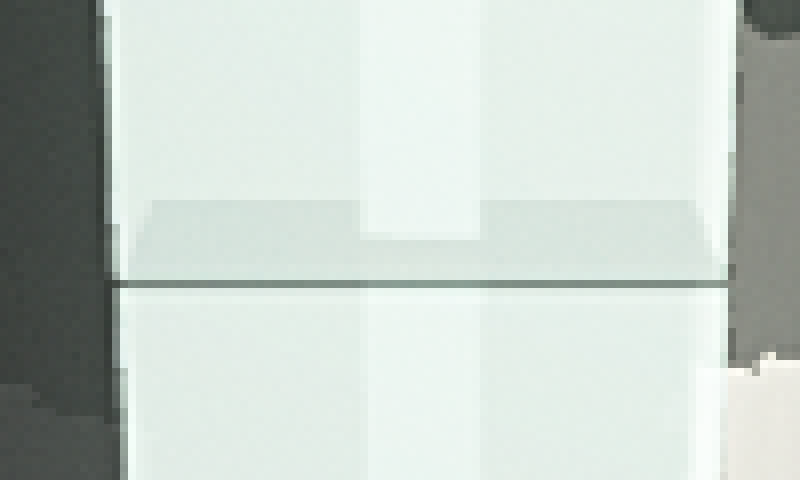

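View pics/w12.png

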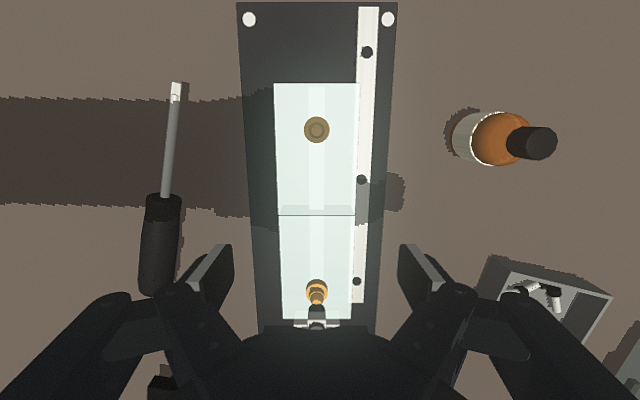

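```bash
python3 -c "
from h import *
p,d,s=load('w12');g=p[:,:,1].astype(int)
print(g[211:221,[280,285,295,303,316,330,340,350]])
p,d,s=load('w8');g=p[:,:,1].astype(int)
print(g[207:216,[280,290,300,310,320,330,335,340,345,348]])
"
```

```text
[[232 226 227 229 230 230 229 229]
 [228 226 227 228 231 229 229 229]
 [227 228 230 231 233 231 232 232]
 [230 229 230 230 233 235 234 232]
 [140 137 141 143 158 141 140 142]
 [238 235 235 236 246 238 237 239]
 [246 243 243 243 249 244 243 247]
 [242 238 240 240 247 241 241 244]
 [243 236 239 238 247 240 240 243]
 [241 238 239 240 246 239 240 243]]
[[226 226 228 230 231 228 229 230 229 236]
 [227 227 227 232 231 229 229 228 230 234]
 [230 229 231 233 233 231 230 231 228 235]
 [236 238 234 237 235 233 233 233 229 236]
 [111 117 141 156 180 177 180 181 219 223]
 [183 188 189 214 212 197 196 199 193 217]
 [246 246 247 253 252 247 247 247 246 252]
 [240 240 240 248 248 241 242 241 241 248]
 [238 238 239 246 247 239 239 240 239 247]]
```

The joint is now even and parallel, with both side edges in line at the joint (row ~215). On to the lamp, located coarsely from the top view.

```bash
python3 -c "
from h import *
print(onz('top',np.array([(190,312),(225,382),(262,450)])/4+[350,90],.101).round(3))"; python3 -m jog '-1 -0.1 0 0.3 0 0;-2 -0.2 0 0.9 0 0;-3 -0.3 0 1.6 0 0;-3.8 -0.4 0 2.3 0 0;-4 -0.9 0 3 0 0;-4 -1.6 0 3.7 0 0'; python3 plan.py .525 -.262 .38 -61
```

```text
[[ 0.578 -0.239  0.101]
 [ 0.528 -0.26   0.101]
 [ 0.48  -0.283  0.101]]
time: 25.1
position: [0.5716, 0.1853, 0.4018]
tcp_rot: [[0.005, 0.313, 0.95], [0.004, 0.95, -0.313], [-1.0, 0.005, 0.003]]
force: [0.4, 0.1, -0.5]
gripper_width: 0.993
t 25.1 pos [0.5716 0.1853 0.4018] yaw -18.26 q [-43.  21.  28. 100. -11.  61. -30.] F [ 0.4  0.1 -0.5] w 0.993
units [  0.501 -10.987   2.397] [ 5.342  0.009 -0.041] dist 0.45
```

```bash
python3 -m jog '0 -0.7 0.2 0.5 0 0;0.1 -1.8 0.4 1.1 0 0;0.2 -2.9 0.6 1.7 0 0;0.2 -4 0.9 2.3 0 0;0.3 -5.1 1.1 2.9 0 0;0.3 -6.2 1.4 3.5 0 0;0.4 -7.3 1.6 4.1 0 0;0.4 -8.4 1.8 4.7 0 0'|egrep 'time|pos'; python3 plan.py .525 -.262 .38 -62
```

```text
time: 25.9
position: [0.5329, -0.1602, 0.3826]
t 25.9 pos [ 0.5329 -0.1602  0.3826] yaw -56.16 q [-21.  20.  42. 107. -16.  58. -28.] F [-0.1 -0.3 -0.3] w 1.004
units [ 0.063 -1.58   2.003] [ 0.731 -0.008  0.003] dist 0.102
```

```bash
python3 -m jog '0 -0.6 0.8 0.3 0 0;0 -1.2 1.5 0.6 0 0;0 -1.58 2 0.73 0 0;0 -1.58 2 0.73 0 0;0 -1.58 2 0.73 0 0;0 -1.58 2 0.73 0 0;0 -1.58 2 0.73 0 0'|egrep 'time|pos'; python3 -c "
from h import *
p,d,s=snap('wrist','w13');print(np.round(s['position'],4),np.round(s['q'],0))"
```

```text
time: 26.6
position: [0.527, -0.2586, 0.3828]
[ 0.527  -0.2586  0.3828] [-11.  24.  44. 104. -19.  60. -21.]
```

View pics/w13.png

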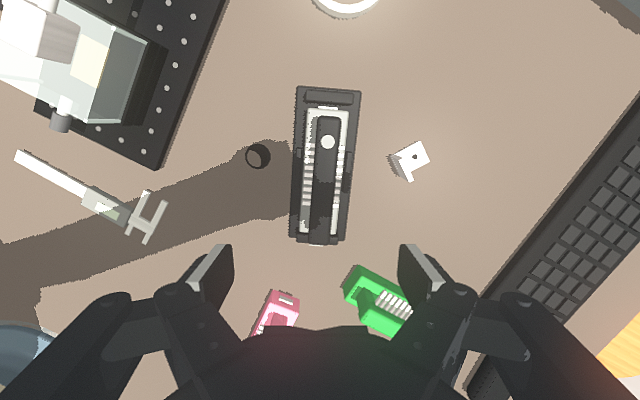

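```bash
python3 -c "
from h import *
p,d,s=load('w13')
im=cv2.convertScaleAbs(p[75:260,265:385],alpha=1.8,beta=10)
cv2.imwrite('pics/w13c.png',cv2.resize(im,None,fx=5,fy=5,interpolation=cv2.INTER_CUBIC)[:600]);cv2.imwrite('pics/w13d.png',cv2.resize(im,None,fx=5,fy=5,interpolation=cv2.INTER_CUBIC)[400:])"
```

```text
(no output)
```

View pics/w13c.png

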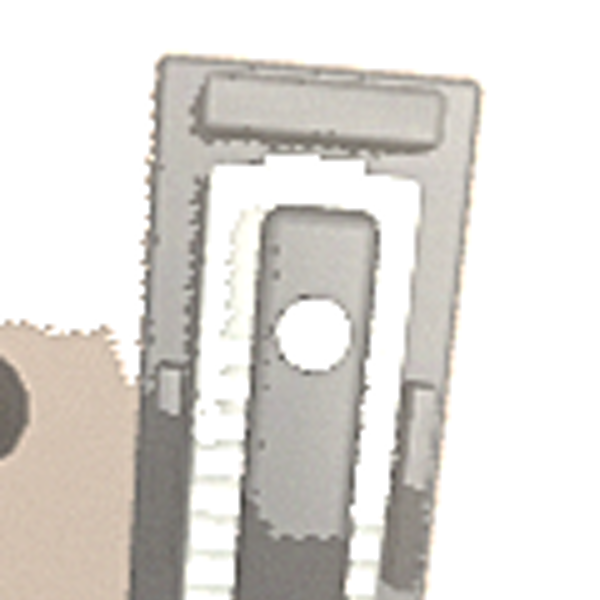

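View pics/w13d.png

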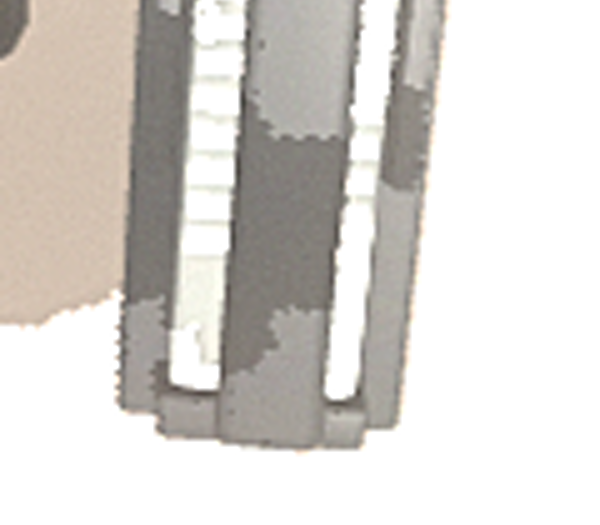

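```bash
python3 - <<'E'
from h import *
_,d,s=load("w13")
uv=(np.array([(261,208),(379,212),(322,847),(220,841)])+.5)/5-.5+[265,75]
X=onz("wrist",uv,.101,s);print(X.round(4).tolist(),X.mean(0).round(4))
y=(X[0]+X[1]-X[2]-X[3]);print("L",np.linalg.norm(y)/2,"yaw",np.degrees(np.arctan2(y[1],y[0])),"W",np.linalg.norm(X[0]-X[1]),np.linalg.norm(X[2]-X[3]))
uv=(np.array([(160,57),(482,80),(395,430+400),(122,408+400)])+.5)/5-.5+[265,75]
X=onz("wrist",uv,.018,s);y=(X[0]+X[1]-X[2]-X[3]);print("dock",X.mean(0).round(4),np.linalg.norm(y)/2,np.degrees(np.arctan2(y[1],y[0])),np.linalg.norm(X[0]-X[1]))
P=pts("wrist",d,s);print(P[125:240:15,320].round(3).tolist())
E
```

```text
[[0.5923, -0.2248, 0.101], [0.6015, -0.2433, 0.101], [0.4911, -0.2935, 0.101], [0.4826, -0.275, 0.101]] [ 0.5419 -0.2591  0.101 ]
L 0.12099997270082495 yaw 24.524511788592747 W 0.02066270830987074 0.0203011960835619
dock [ 0.5425 -0.2597  0.018 ] 0.18461349140030056 24.046915542583495 0.07319532739974624
[[0.587, -0.231, 0.103], [0.576, -0.237, 0.103], [0.564, -0.243, 0.102], [0.552, -0.25, 0.102], [0.54, -0.257, 0.103], [0.527, -0.264, 0.103], [0.514, -0.271, 0.103], [0.501, -0.278, 0.104]]
```

```bash
python3 plan.py .542 -.2593 .246 -65.6
```

```text
t 26.65 pos [ 0.527  -0.2587  0.3829] yaw -61.64 q [-11.  24.  44. 104. -19.  60. -21.] F [-0.  -0.4  0.2] w 1.0
units [3.423 0.323 0.195] [ 0.495 -0.006 -0.002] dist 0.138
```

```bash
python3 -m jog '0.4 0.15 0.1 0.3 0 0;0.9 0.32 0.2 0.5 0 0;1.4 0.32 0.2 0.5 0 0;1.9 0.32 0.2 0.5 0 0;2.3 0.32 0.2 0.5 0 0;2.4 0.32 0.2 0.5 0 0;2.4 0.32 0.2 0.5 0 0;2.4 0.32 0.2 0.5 0 0'|egrep 'time|pos'; python3 plan.py .542 -.2593 .246 -65.6;python3 -c "
from h import *
p,d,s=snap('wrist','w14')"
```

```text
time: 27.45
position: [0.5419, -0.2613, 0.2879]
t 27.45 pos [ 0.5419 -0.2613  0.2879] yaw -65.77 q [ -7.  32.  40. 106. -26.  51. -20.] F [-0.  -0.5  0.1] w 1.003
units [ 1.048  0.02  -0.045] [-0.021  0.008 -0.008] dist 0.042
```

View pics/w14.png

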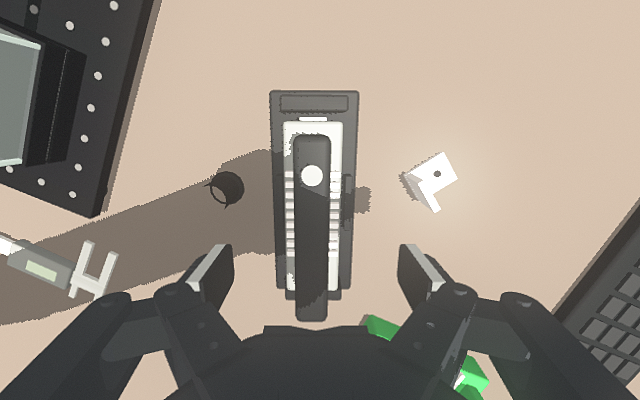

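```bash
python3 - <<'E'
from h import *
_,d,s=load("w14")
X=onz("wrist",[(294,136),(330,136),(327.5,321),(294.5,321)],.101,s);print(X.mean(0).round(4))
y=(X[0]+X[1]-X[2]-X[3]);print(np.linalg.norm(y)/2,np.degrees(np.arctan2(y[1],y[0])),np.linalg.norm(X[0]-X[1]))
E
```

```text
[ 0.5416 -0.2593  0.101 ]
0.12243693098005365 23.739573613370148 0.02002379354815676
```

```bash
python3 -m jog '0.3 0.01 -0.04 0 0 0;0.6 0.01 -0.05 0 0 0;0.85 0.01 -0.05 0 0 0;1 0.01 -0.05 0 0 0;1.05 0.01 -0.05 0 0 0;1.05 0.01 -0.05 0 0 0;1.05 0.01 -0.05 0 0 0'|egrep 'time|pos|force'; python3 -m jog '0 0 0 0 0 0;0 0 0 0 0 0;0 0 0 0 0 0;0 0 0 0 0 0;0 0 0 0 0 0;0 0 0 0 0 0;0 0 0 0 0 0' 1 70; python3 plan.py .5417 -.2593 .246 -66
```

```text
time: 28.2
position: [0.5413, -0.2593, 0.2453]
force: [-0.8, 0.1, -0.8]
time: 28.9
position: [0.5413, -0.2593, 0.2453]
tcp_rot: [[0.001, 0.912, 0.41], [-0.0, 0.41, -0.912], [-1.0, 0.0, 0.001]]
force: [0.4, -0.4, 2.1]
gripper_width: 0.245
t 28.9 pos [ 0.5413 -0.2593  0.2453] yaw -65.78 q [ -6.  35.  38. 108. -29.  47. -18.] F [ 0.4 -0.4  2.1] w 0.245
units [-0.016  0.008  0.005] [ 0.028  0.005 -0.003] dist 0.001
```

```bash
python3 -m jog '-0.1 0 0 0 0 0;-0.3 0 0 0 0 0;-0.6 0 0 0 0 0;-1 0 0 0 0 0;-1.4 0 0 0 0 0;-1.9 0 0 0 0 0;-2.4 0 0 0 0 0;-2.9 0 0 0 0 0'|egrep 'time|pos|force|wid'; python3 -m jog '-0.5 0 0 0 0 0;-1 0 0 0 0 0;-1.5 0 0 0 0 0;-1.9 0 0 0 0 0;-2.1 0 0 0 0 0;-2.1 0 0 0 0 0;-2.1 0 0 0 0 0'; python3 plan.py .5572 .2573 .44 -78.63; python3 -c "
from h import *
snap('scene','s15');snap('wrist','w15')"
```

```text
time: 29.7
position: [0.541, -0.2592, 0.3632]
force: [-0.5, 0.2, -3.2]
gripper_width: 0.242
time: 30.4
position: [0.5409, -0.2588, 0.4448]
tcp_rot: [[-0.001, 0.912, 0.41], [0.001, 0.41, -0.912], [-1.0, -0.0, -0.001]]
force: [-0.2, 0.2, -3.0]
gripper_width: 0.246
t 30.4 pos [ 0.5409 -0.2588  0.4448] yaw -65.77 q [-13.  22.  47.  98. -17.  68. -28.] F [-0.2  0.2 -3. ] w 0.246
units [  0.128   5.668 -11.599] [ 1.607 -0.006  0.002] dist 0.516
```

View pics/s15.png

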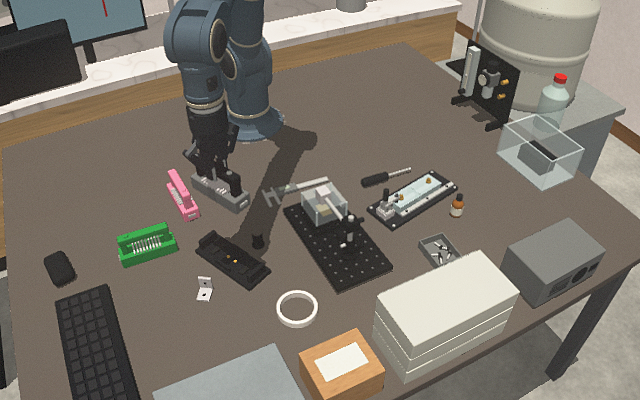

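View pics/w15.png

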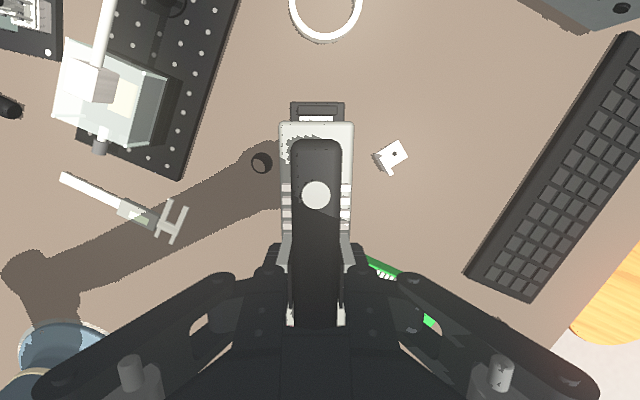

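```bash
python3 -m jog '0 0.2 -0.3 0.05 0 0;0 0.5 -0.9 0.1 0 0;0 0.9 -1.7 0.2 0 0;0 1.3 -2.5 0.35 0 0;0 1.7 -3.3 0.5 0 0;0 2.1 -4.1 0.6 0 0;0 2.4 -4.9 0.7 0 0;0 2.8 -5.7 0.8 0 0'|egrep 'time|pos|force|wid';  python3 plan.py .5572 .2573 .44 -78.63
```

```text
time: 31.3
position: [0.5491, -0.004, 0.4443]
force: [1.5, -0.2, -3.3]
gripper_width: 0.246
t 31.3 pos [ 0.5491 -0.004   0.4443] yaw -72.24 q [-41.  16.  46. 104. -13.  65. -63.] F [ 1.5 -0.2 -3.3] w 0.246
units [ 0.106  2.186 -6.16 ] [ 0.799 -0.001  0.012] dist 0.262
```

```bash
python3 -m jog '0 0.3 -0.8 0.1 0 0;0 0.6 -1.6 0.2 0 0;0 0.9 -2.4 0.3 0 0;0 1.2 -3.3 0.45 0 0;0 1.5 -4.2 0.6 0 0;0 1.8 -5.1 0.7 0 0;0 2 -5.7 0.78 0 0;0 2.15 -6.05 0.8 0 0'|egrep 'time|pos|force|wid'; python3 -m jog '0 0 0 0 0 0;0 0 0 0 0 0;0 0 0 0 0 0' |egrep 'time|pos|force|wid';  python3 plan.py .5572 .2573 .44 -78.63; python3 -c "
from h import *
snap('wrist','w16')"
```

```text
time: 32.1
position: [0.5568, 0.2547, 0.4438]
force: [0.2, -0.5, -3.6]
gripper_width: 0.243
time: 32.4
position: [0.5579, 0.249, 0.4452]
force: [0.9, -0.2, -2.7]
gripper_width: 0.244
t 32.4 pos [0.5579 0.249  0.4452] yaw -78.78 q [-59.  22.  42.  96. -16.  68. -92.] F [ 0.9 -0.2 -2.7] w 0.244
units [ 0.13   0.023 -0.208] [-0.018  0.006  0.001] dist 0.01
```

View pics/w16.png

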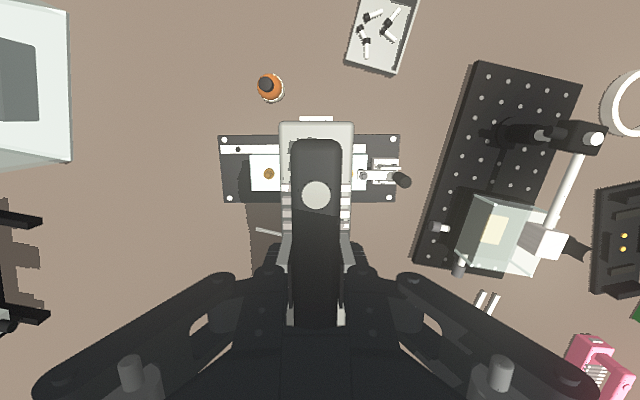

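```bash
python3 - <<'E'
from h import *
p,d,s=load("w16")
I=dict(s);I["tcp_rot"]=np.eye(3);I["position"]=np.zeros(3)
P=pts("wrist",d,I)  # tool frame
for u,n in((300,"hl"),(316,"hm"),(334,"hr")):
    print(n,[(v,*(P[v,u]*1000).round(1)) for v in (145,160,175,230,250,270,290)])
for u in (286,347): print("box",[(v,*(P[v,u]*1000).round(1)) for v in (130,150,170,190,210,225)])
print(proj("wrist",[[.145,.062,0],[.145,-.062,0],[.145,.062,.011],[.145,.062,-.011],[.194,.07,0],[.194,.07,.022],[.194,.07,-.022]],I).round(1))
im=cv2.convertScaleAbs(p[105:255,265:367],alpha=1.7,beta=10);cv2.imwrite('pics/w16c.png',cv2.resize(im,None,fx=4,fy=4,interpolation=cv2.INTER_CUBIC))
E
```

```text
hl [(145, np.float64(143.1), np.float64(60.3), np.float64(-6.1)), (160, np.float64(142.5), np.float64(54.3), np.float64(-6.1)), (175, np.float64(143.3), np.float64(47.9), np.float64(-6.3)), (230, np.float64(142.9), np.float64(23.4), np.float64(-6.6)), (250, np.float64(141.9), np.float64(14.3), np.float64(-6.7)), (270, np.float64(142.8), np.float64(3.7), np.float64(-6.9)), (290, np.float64(142.5), np.float64(-6.7), np.float64(-7.0))]
hm [(145, np.float64(144.4), np.float64(60.2), np.float64(0.4)), (160, np.float64(142.4), np.float64(54.3), np.float64(0.4)), (175, np.float64(141.9), np.float64(48.2), np.float64(0.4)), (230, np.float64(142.5), np.float64(23.6), np.float64(0.4)), (250, np.float64(141.7), np.float64(14.4), np.float64(0.5)), (270, np.float64(142.3), np.float64(4.0), np.float64(0.5)), (290, np.float64(142.7), np.float64(-6.8), np.float64(0.5))]
hr [(145, np.float64(143.6), np.float64(60.3), np.float64(7.7)), (160, np.float64(142.3), np.float64(54.3), np.float64(7.8)), (175, np.float64(143.9), np.float64(47.8), np.float64(8.0)), (230, np.float64(143.4), np.float64(23.2), np.
[... 360 characters left out ...]
t64(41.7), np.float64(-17.1)), (190, np.float64(186.8), np.float64(30.7), np.float64(-17.0)), (210, np.float64(188.1), np.float64(17.9), np.float64(-17.5)), (225, np.float64(187.3), np.float64(8.6), np.float64(-17.7))]
box [(130, np.float64(191.7), np.float64(64.7), np.float64(18.2)), (150, np.float64(192.9), np.float64(53.3), np.float64(18.7)), (170, np.float64(191.0), np.float64(41.8), np.float64(18.9)), (190, np.float64(187.5), np.float64(30.5), np.float64(18.8)), (210, np.float64(189.4), np.float64(17.5), np.float64(19.4)), (225, np.float64(186.2), np.float64(9.0), np.float64(19.4))]
[[315.  140.4]
 [315.  376.7]
 [341.8 140.4]
 [288.2 140.4]
 [315.  120.3]
 [353.4 120.3]
 [276.6 120.3]]
```

View pics/w16c.png

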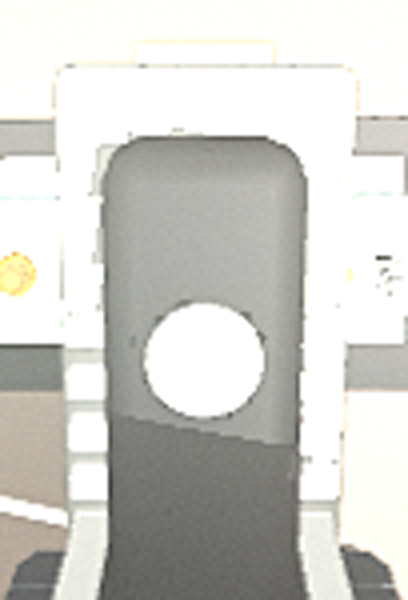

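```bash
python3 -m jog '0 0.02 -0.1 -0.01 0 0;0 0.02 -0.21 -0.02 0 0;0.3 0.02 -0.21 -0.02 0 0;0.7 0.02 -0.21 -0.02 0 0;1.3 0.02 -0.21 -0.02 0 0;2 0.02 -0.21 -0.02 0 0;2.6 0.02 -0.21 -0.02 0 0;3 0.02 -0.21 -0.02 0 0'|egrep 'time|pos|force|wid'; python3 -m jog '0.2 0 0 0 0 0;0.4 0 0 0 0 0;0.4 0 0 0 0 0;0.4 0 0 0 0 0;0.4 0 0 0 0 0' |egrep 'time|pos|force|wid';  python3 plan.py .5572 .2573 .2743 -78.63; python3 -c "
from h import *
p,d,s=snap('wrist','w17')
p,d,s=snap('scene','s17');crop(p,330,130,160,120,5,'pics/s17c.png');p,d,s=snap('top','t17')"
```

```text
time: 33.25
position: [0.5558, 0.2599, 0.3224]
force: [-0.8, -0.5, -2.4]
gripper_width: 0.245
time: 33.75
position: [0.557, 0.26, 0.3101]
force: [-0.9, -0.0, -3.2]
gripper_width: 0.247
t 33.75 pos [0.557  0.26   0.3101] yaw -78.41 q [-56.  31.  38. 104. -23.  53. -87.] F [-0.9 -0.  -3.2] w 0.247
units [ 0.894 -0.011  0.068] [ 0.027 -0.005 -0.013] dist 0.036
```

View pics/w17.png

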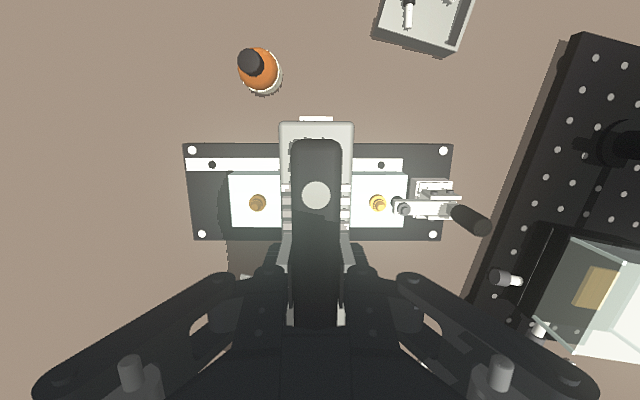

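View pics/s17c.png

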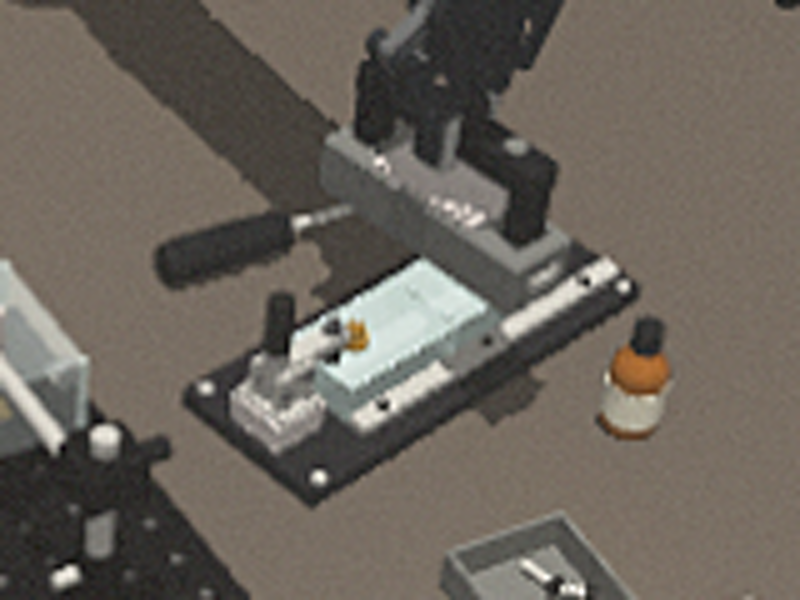

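```bash
python3 - <<'E'
from h import *
p,d,s=load("w17");g=p.astype(int)
def cen(m,x0,y0,x1,y1):
    v,u=np.nonzero(m[y0:y1,x0:x1]);return u.mean()+x0,v.mean()+y0,len(u)
m=p.min(2)>180
C=[cen(m,a,b,c,e) for a,b,c,e in((185,144,200,157),(436,144,450,157),(195,227,209,241),(427,226,440,241))];print(C)
X=onz("wrist",[c[:2] for c in C],.012,s);print(X.round(4).tolist(),X.mean(0).round(4))
v=X[0]-X[1];print(np.degrees(np.arctan2(-v[0],v[1])),np.linalg.norm(v),np.linalg.norm(X[0]-X[2]));v=X[2]-X[3];print(np.degrees(np.arctan2(-v[0],v[1])))
for t in("w12","w8","w7"):
    p,d,s=load(t);X=None
    m=p.min(2)>200
    n,l,st,ce=cv2.connectedComponentsWithStats(m.astype(np.uint8))
    print(t,[(ce[i].round(1).tolist(),st[i,4]) for i in range(1,n) if 60<st[i,4]<260])
print(onz("wrist",[(257,203),(377.5,203)],.055,load("w17")[2]).mean(0))
p,d,s=load("w17");crop(p,170,130,300,120,2.6,"pics/w17c.png")
E
```

```text
[(np.float64(191.48214285714286), np.float64(149.60714285714286), 56), (np.float64(442.9344262295082), np.float64(150.21311475409837), 61), (np.float64(201.5), np.float64(233.5), 48), (np.float64(432.5), np.float64(234.0), 48)]
[[0.5758, 0.3856, 0.012], [0.624, 0.1481, 0.012], [0.4906, 0.3681, 0.012], [0.5387, 0.1307, 0.012]] [0.5573 0.2581 0.012 ]
11.468328206070035 0.24235024312786468 0.08701224624378744
11.471699790898612
w12 [([248.6, 18.9], np.int32(132)), ([387.5, 18.7], np.int32(133)), ([175.4, 88.2], np.int32(93))]
w8 [([246.5, 19.1], np.int32(127)), ([382.5, 19.0], np.int32(127)), ([174.5, 87.3], np.int32(87))]
w7 [([267.0, 59.1], np.int32(69)), ([364.3, 59.1], np.int32(64)), ([301.6, 298.3], np.int32(122)), ([327.0, 301.4], np.int32(184))]
[0.56008504 0.25888599 0.055     ]
```

View pics/w17c.png

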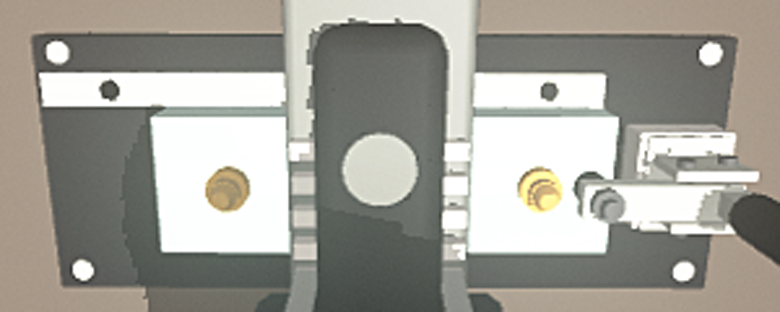

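```bash
python3 -m jog '0.1 0 0.05 0.02 0 0;0.25 -0.01 0.06 0.02 0 0;0.4 -0.01 0.06 0.02 0 0;0.55 -0.01 0.06 0.02 0 0;0.7 -0.01 0.06 0.02 0 0;0.8 -0.01 0.06 0.02 0 0;0.85 -0.01 0.06 0.02 0 0;0.85 -0.01 0.06 0.02 0 0'|egrep 'time|pos|force|wid'; python3 -m jog '0 0 0 0 0 0;0 0 0 0 0 0;0 0 0 0 0 0' |egrep 'time|pos|force|wid';  python3 plan.py .5572 .2577 .2743 -78.58
```

```text
time: 34.7
position: [0.5567, 0.2575, 0.2747]
force: [0.1, -0.1, -3.1]
gripper_width: 0.25
time: 35.0
position: [0.5568, 0.2575, 0.2754]
force: [-0.9, 0.3, -3.2]
gripper_width: 0.245
t 35.0 pos [0.5568 0.2575 0.2754] yaw -78.57 q [-55.  33.  36. 105. -25.  50. -85.] F [-0.9  0.3 -3.2] w 0.245
units [ 0.027  0.01  -0.002] [ 0.001 -0.002 -0.004] dist 0.001
```

```bash
python3 -m jog '0.025 0.01 0 0 0 0;0.025 0.01 0 0 0 0;0.025 0.01 0 0 0 0;0.025 0.01 0 0 0 0' ;  python3 plan.py .5572 .2577 .2743 -78.58; python3 -c "
from h import *
p,d,s=snap('wrist','w18')
p,d,s=snap('scene','s18');crop(p,340,130,130,110,6,'pics/s18c.png');p,d,s=snap('top','t18');crop(p,170,90,130,140,4,'pics/t18c.png')"
```

```text
time: 35.4
position: [0.5571, 0.2576, 0.2741]
tcp_rot: [[0.0, 0.98, 0.198], [0.0, 0.198, -0.98], [-1.0, 0.0, -0.0]]
force: [-0.3, -0.4, -2.8]
gripper_width: 0.246
t 35.4 pos [0.5571 0.2576 0.2741] yaw -78.57 q [-54.  33.  36. 105. -25.  50. -85.] F [-0.3 -0.4 -2.8] w 0.246
units [-0.004  0.002 -0.002] [ 0.001 -0.001 -0.   ] dist 0.0
```

View pics/s18c.png

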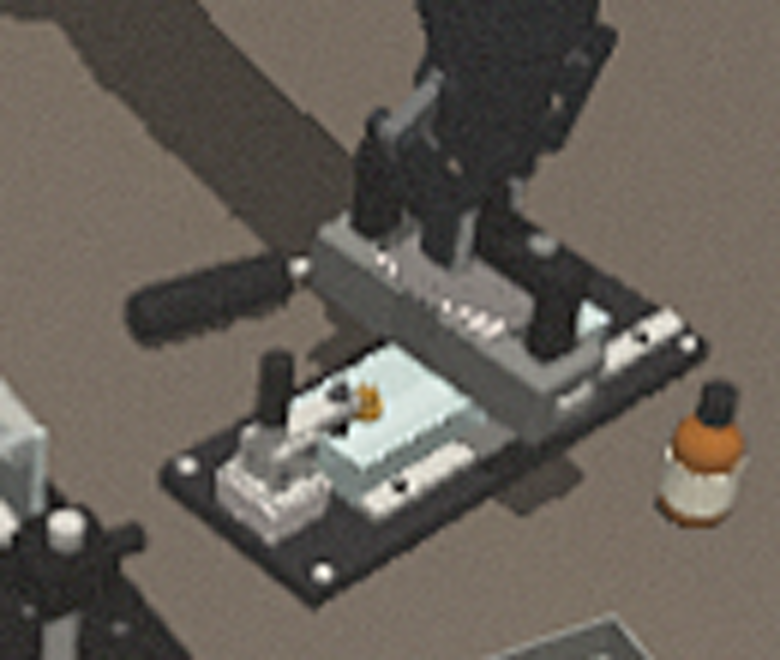

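View pics/w18.png

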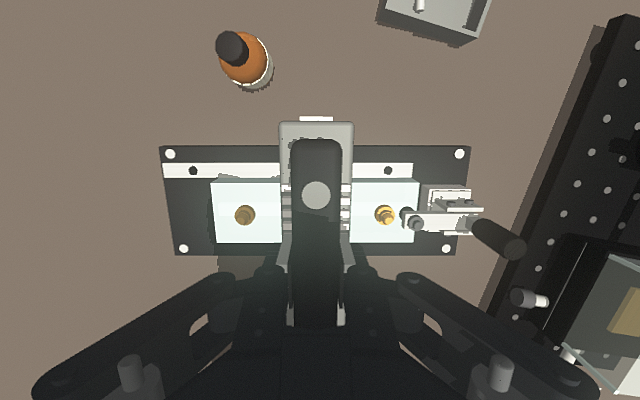

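View pics/s18.png

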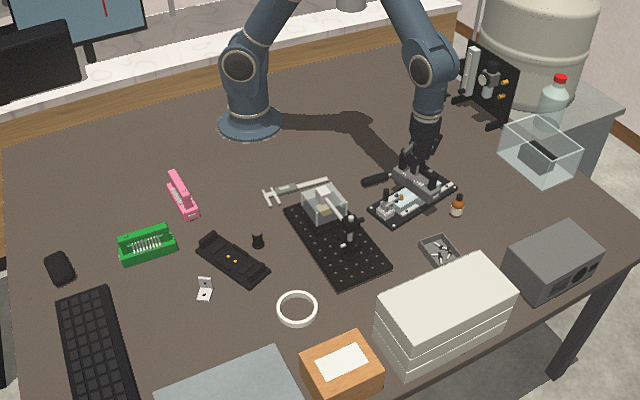

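```bash
python3 - <<'E'
from h import *
p,d,s=load("w18");g=p[:,:,1].astype(float)
def cross(a,i0,lev):
    k=[i for i in range(len(a)-1) if (a[i]-lev)*(a[i+1]-lev)<=0 and a[i]!=a[i+1]]
    return [round(i0+i+(a[i]-lev)/(a[i]-a[i+1]),2) for i in k]
for v in (190,200,220,230,238):
    L=cross(g[v,205:220],205,145);R=cross(g[v,405:428],405,145)
    print(v,L,R)
for u in (220,240,260,272,358,370,390,410): print(u,cross(g[236:250,u],236,145),end=" ")
L=onz("wrist",[(211.3,200),(418.8,200)],.037,s)
E
```

```text
190 [np.float64(210.42)] [np.float64(418.55)]
200 [np.float64(211.44)] [np.float64(417.54)]
220 [np.float64(213.43)] [np.float64(407.48), np.float64(410.95), np.float64(412.0), np.float64(412.0), np.float64(422.49)]
230 [np.float64(214.56)] [np.float64(413.88), np.float64(423.9)]
238 [np.float64(215.46)] [np.float64(413.56)]
220 [np.float64(242.52)] 240 [np.float64(242.53)] 260 [np.float64(242.53)] 272 [np.float64(242.53)] 358 [np.float64(242.45)] 370 [np.float64(242.44)] 390 [np.float64(242.45)] 410 [np.float64(242.41)]
```

```bash
python3 - <<'E'
from h import *
p,d,s=load("w18")
for v,a,b in((190,210.42,418.55),(200,211.44,417.54),(238,215.46,413.56)):
    X=onz("wrist",[(a,v),(b,v)],.037,s);m=X.mean(0);t=np.radians(11.42);dx=m[:2]-[.5572,.2577];print(np.linalg.norm(X[1]-X[0]).round(4),"jig y of mid",round(-np.sin(t)*dx[0]+np.cos(t)*dx[1],4))
X=onz("wrist",[(240,242.53),(390,242.45)],.037,s);v=X[0]-X[1];print(np.degrees(np.arctan2(-v[0],v[1])))
E
```

```text
0.1612 jig y of mid 0.0003
0.1612 jig y of mid 0.0003
0.1613 jig y of mid 0.0003
11.466998112584063
```

The last pictures show the channel sides in line across the joint (bottom edges at rows 242.5 and 242.45). The lamp is centred on the joint, level, and the loose items have not moved. Handing in.

```bash
python3 -c "
from station import ticket
print(ticket.job_done())"
```

```text
the job is handed in; nothing more can be done
None
```

The loose half is butted against the clamped half, and the lamp is hovering over the joint, still held in the gripper. I handed the job in at about 35.6 s.

**Joint**
- My first placement left a wedge gap of about 0.4 mm and a slight turn. I pushed the block against the fence at its mating end.
- I then closed the jaws before they were clear, so they picked the block up. I set it back on the plate and pushed it against the fence again. Then I pushed its far end towards the joint until there was a firm 10 N contact.
- The last pictures show the sides in line to about 0.1 mm and an even, parallel joint line.
- The two halves together measured 161.2 mm against a nominal 160 mm. Single halves also read 0.3–0.5 mm long in this camera, so that leaves at most about 0.2–0.6 mm unexplained. A thin dark line remains at the joint, and the pictures cannot show whether it is a hairline gap or just the edge. The contact force says closed.

**Lamp**
- I lifted it straight up and carried it with its underside about 0.22 m above the bench, over the rig.
- At hand-in its underside was about 10 mm above the joint (9.8 mm worked out from the arm's pose). It was within about 1 mm of centre by the pictures, level to within about 0.5°, and its long side was within about 0.1° of the joint line.
- The wrist force showed only the lamp's weight, so nothing indicated a touch.

The loose items I could see in the final pictures had not moved. No other checks failed or disagreed.

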